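# Bring the stall's sprung scale to its tare window

## Task

Set up the potato stall's spring scale: thread the loose steel ring weights one at a time over the spindle on its pan, each lowered gently until it lies flat, until the pan's pointer comes to rest in the window between the two thin black lines on the mark plate, then let go. Feel for the spindle and do not force the rings: the pointer must never sink as far as the thick overload line. Leave spare rings and everything else on the table where they are.

Things in the scene. Friction and masses are not known exactly. Their poses are not given: they have to be found in the camera images.
- pan (a joint): How far pan and pointer have sunk (m): 0 at the top stop, growing downwards. The pan slides straight up and down on a 200 N/m spring, damped; one ring sinks it by about 10 mm. Empty it rests between 0.003 and 0.015. The window between the two thin lines is 0.028 to 0.044; the thick overload line is at 0.050. Two or three rings are needed.
- pan_centre (a point): Middle of the scale's round steel pan (110 mm across), 10 mm above its floor; it sinks with the pan. z is up, x and y are the scale's. At this height is the round shoulder (28 mm across) under the spindle: the first ring lies flat on it, and rings stack at 16 mm each.
- spindle_nominal (a point): 50 mm above pan_centre, sinks with the pan: the height of the spindle's top. The spindle is a plain upright steel pin of 17 mm diameter, top edge bevelled 1.5 mm. It stands, with its shoulder, on a clamped eccentric disc: its axis is 8 mm from this point, in a direction that is not measured and differs each time (it does not turn in use): find it by feel or sight.
- scale: Fixed grey scale housing, 140 mm (x) by 120 mm (y), 80 mm high, origin under its centre on the table. The pan's floor stands 145 mm above the table less the pan joint's value. The upright aluminium mark plate stands on the +x side, 72 mm from the centre, up to 150 mm high; the pointer comes through its slot.
- ring0_mid (a point): One of four alike flat dark steel ring weights (ring0 to ring3), lying flat on the table at the start: outer diameter 50 mm, bore 20 mm, 16 mm high, about 0.2 kg (each differs by up to 8 %). This point is its centre, half-way up; z is the ring's axis. 
- ring1_mid (a point): One of four alike flat dark steel ring weights (ring0 to ring3), lying flat on the table at the start: outer diameter 50 mm, bore 20 mm, 16 mm high, about 0.2 kg (each differs by up to 8 %). This point is its centre, half-way up; z is the ring's axis. 
- ring2_mid (a point): One of four alike flat dark steel ring weights (ring0 to ring3), lying flat on the table at the start: outer diameter 50 mm, bore 20 mm, 16 mm high, about 0.2 kg (each differs by up to 8 %). This point is its centre, half-way up; z is the ring's axis. 
- ring3_mid (a point): One of four alike flat dark steel ring weights (ring0 to ring3), lying flat on the table at the start: outer diameter 50 mm, bore 20 mm, 16 mm high, about 0.2 kg (each differs by up to 8 %). This point is its centre, half-way up; z is the ring's axis. 
- potato_a: Bystander: loose potato about 52 mm across and 35 mm high lying among the rings; origin at its underside.
- potato_b: Bystander: loose potato about 62 mm across, 42 mm high; origin at its underside.
- potato_c: Bystander: loose potato about 58 mm across, 39 mm high; origin at its underside.
- cup: Bystander: white plastic cup, 70 mm across, 85 mm high; origin at its underside.
- bottle: Bystander: clear bottle, 70 mm across, 200 mm high; origin at its underside.
- brush: Bystander: hand brush lying on the table.
There are look-alikes about, which are no part of the job. Leave any green look-alike of the part that bears ring2_mid alone. What is shaped like the part that bears ring3_mid but purple is not meant.

How it is judged:
By the outcome, as a careful person would: the job done as asked, in the order asked, and still so for the second after the job is handed in, with the robot touching nothing.
It also fails if it takes over 72 s, if anything falls off the work surface, if the arm or the gripper's body presses on something with over 40 N, if the wrist force passes 120 N, or if a joint passes its speed limit or range.

## Robot

A 6-joint arm with a two-finger parallel gripper is mounted at the origin on the work surface. World frame = base frame: x ahead of the robot, y to its left, z up, the work surface at z = 0. Lengths are in m, angles in rad, forces in N, time in s.
With the tool pointing down it reaches from about 0.35 to 0.975 m from the base axis. Payload 7.1 kg.
Tool frame: the origin (TCP) lies at the very end of the fingers, on their centre line; the grasp point (between the pads) lies 19 mm behind it; z points along the fingers, x is the direction in which the jaws open and shut, and the axes are right-handed (so a half turn about z gives the same grasp; the last joint's range is limited). The gripper opens to 88 mm and grips with 3 to 60 N. Pads are 20 mm wide; open, the fingers measure 115 mm over their backs; the gripper's body (75 mm by 178 mm) begins 61 mm behind the grasp point.
Start: joints at [-1.285, 0.423, 1.63, -0, 1.089, -0.019], TCP at [0.188, -0.596, 0.223] pointing down, gripper open.
Joint ranges: [-3, 3], [-0.9, 2.11], [0.09, 2.58], [-1.31, 4.45], [0.11, 2.69], [-2.54, 2.54]. Speed limits (rad/s): [2.39, 2.39, 3.01, 3.14, 3.14, 3.14].

## Interface

Orientations are given as a rotation vector (axis times angle).
In Python, from cell import manip gives the robot as it stands.
- The arm moves only by the tool carry_out, never from a script. Its argument "steps" is a list of rows, each a list of 3 entries, a list of its own where there are three numbers: the shift along the tool's x, y, z in mm, then the turn, a rotation vector about the tool's x, y, z in degrees, then the closure, from 0 (fully open) to 1 (shut). A call has 1 to 20 rows; each row shifts and turns the commanded pose from where the row before left it, along the tool's axes as they then stand; what a row does not reach is not made up. A row lasts 1/12 s, in which the tool goes at most 41.7 mm and 7.16 degrees, less where a joint would pass 70% of its speed; a pose out of reach is approached as far as the arm can. A call is refused whole if a number of a shift passes 41.7 or a number of a turn 7.16, either way. A call with a gripper value outside its range is refused whole. The fingers move at their own pace and stop on an object; "squeeze" is the grip in N (left out, the last holds). Time passes only in rows, so rows that do not move let the fingers close. It gives the time, the measured TCP pose, the force and the opening at its end, in the units of the state.
- manip.observe(): the state, without advancing time (a new reading comes with each control period).
- manip.camera(name): name is "scene" or "top"; returns the picture (420x560x3 uint8, red, green, blue); there is no depth.
- manip.calibration(name): a dict with "mtx" (3x3 intrinsics, pixels), "xyz" and "attitude" of the camera in the world. Camera axes: x right, y down, z forward; pixel columns grow to the right and rows downward; lengths in m; the calibration is good to about 2 mm. A picture is of the moment at which its call begins. calibration takes no time and is no camera call.
- manip.sign_off(): hands the job in, once; it reports no verdict.
The state is a dict: "t": time; "joint_positions": joint angles; "joint_vel": joint speeds; "effort": joint torques, N m; "position": TCP position; "orientation": TCP orientation; "contact_force": force on the tool from outside, world axes, zero at the start; "moment": the same for the moment, N m; "grip_width": opening from 0.0 (shut) to 1.0 (fully open).
Only numpy, scipy, OpenCV 4.12 (cv2) and the standard library are available. Lean on these libraries where they do the work, as an engineer would, in place of code of your own. Each camera call takes 0.05 s, during which the arm holds its last target.

## Working session

There is one attempt and no reset: what is moved stays moved. The work goes in short steps, Python scripts to look and compute and a tool call to move; the robot and the scene stay as the last step left them, time stands still between calls to the robot, and variables do not carry over. Pictures are saved under pics/ and viewed, and the job is handed in when it is done.

Besides the shell and the picture viewer there is one more tool, called as name(argument=value, ...), one argument or row to a line, values as JSON. carry_out: Moves the arm, as the interface text tells. Its arguments: {"type":"object","properties":{"steps":{"type":"array"},"squeeze":{"type":"number"}},"required":["steps"]}

```bash
ls; mkdir -p pics
python3 - <<'E'
from cell import manip
import cv2,numpy as np
s=manip.observe()
for k in s: print(k,np.round(s[k],4))
for n in ("scene","top"):
    c=manip.calibration(n); print(n,c)
    im=manip.camera(n); cv2.imwrite(f"pics/{n}0.png",im[:,:,::-1])
E
```

```text
pics
t 0.0
joint_positions [-1.285   0.4238  1.6307  0.      1.0886 -0.019 ]
joint_vel [-0.      0.0005  0.0013 -0.0001  0.0002 -0.0008]
effort [-1.40000e-03 -5.44628e+01 -2.73665e+01  6.42000e-02  2.28000e-02
 -1.00000e-04]
position [ 0.1875 -0.5956  0.2219]
orientation [-2.5322e+00  1.8579e+00  1.9000e-03]
contact_force [0.104 0.336 0.373]
moment [-0.0147  0.0532  0.0204]
grip_width 1.0014
scene {'mtx': array([[432.11089148,   0.        , 281.30820679],
       [  0.        , 432.11089148, 198.9083447 ],
       [  0.        ,   0.        ,   1.        ]]), 'xyz': array([1.06803049, 0.61749806, 0.82736061]), 'attitude': array([-0.96042743, -2.46627242,  1.10088695])}
top {'mtx': array([[492.99104593,   0.        , 278.9454124 ],
       [  0.        , 492.99104593, 208.86649528],
       [  0.        ,   0.        ,   1.        ]]), 'xyz': array([0.51884673, 0.04802925, 1.26891672]), 'attitude': array([-2.16328295,  2.22541642, -0.05839943])}
```

View pics/scene0.png

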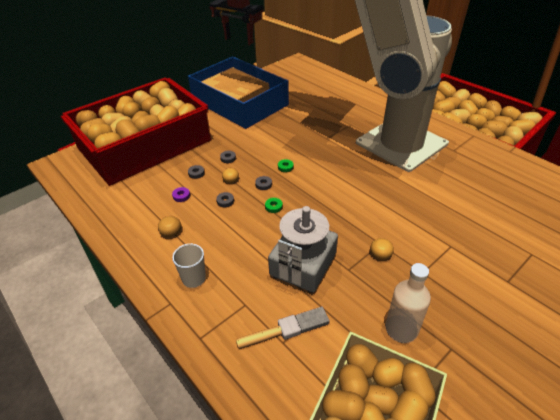

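View pics/top0.png

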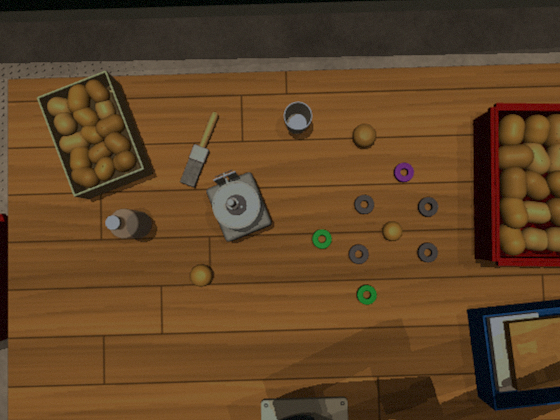

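The top view shows four dark rings at about (364,204), (428,207), (358,254) and (428,252). There are two green rings, one purple, and potato_a at (392,231). The scale is at about (238,205). Next I'll enlarge these and measure.

```bash
cat > h.py <<'E'
import numpy as np,cv2
from scipy.spatial.transform import Rotation as R
from cell import manip
def cal(n):
    c=manip.calibration(n); return c['mtx'],np.array(c['xyz']),R.from_rotvec(c['attitude']).as_matrix()
def ray(n,u,v,z):
    K,p,A=cal(n); d=A@np.linalg.inv(K)@np.array([u,v,1.]); return p+d*(z-p[2])/d[2]
def proj(n,X):
    K,p,A=cal(n); q=K@(A.T@(np.asarray(X)-p)); return q[:2]/q[2]
def crop(im,u0,u1,v0,v1,f,name):
    cv2.imwrite(f"pics/{name}.png",cv2.resize(im[v0:v1,u0:u1,::-1],None,fx=f,fy=f,interpolation=cv2.INTER_CUBIC))
def tri(u1,u2):
    # top px, scene px -> 3d
    ls=[]
    for n,u in(("top",u1),("scene",u2)):
        K,p,A=cal(n); d=A@np.linalg.inv(K)@np.array([*u,1.]); ls.append((p,d/np.linalg.norm(d)))
    M=sum(np.eye(3)-np.outer(d,d) for p,d in ls); b=sum((np.eye(3)-np.outer(d,d))@p for p,d in ls)
    X=np.linalg.solve(M,b); return X,[np.linalg.norm((np.eye(3)-np.outer(d,d))@(X-p)) for p,d in ls]
E
python3 - <<'E'
from h import *
t=cv2.imread("pics/top0.png")[:,:,::-1]; s=cv2.imread("pics/scene0.png")[:,:,::-1]
crop(t,200,280,165,245,7,"tscale"); crop(s,255,345,195,295,6,"sscale"); crop(t,335,445,180,270,7,"trings"); crop(s,160,300,140,215,5.5,"srings")
E
```

```text
(no output)
```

View pics/tscale.png

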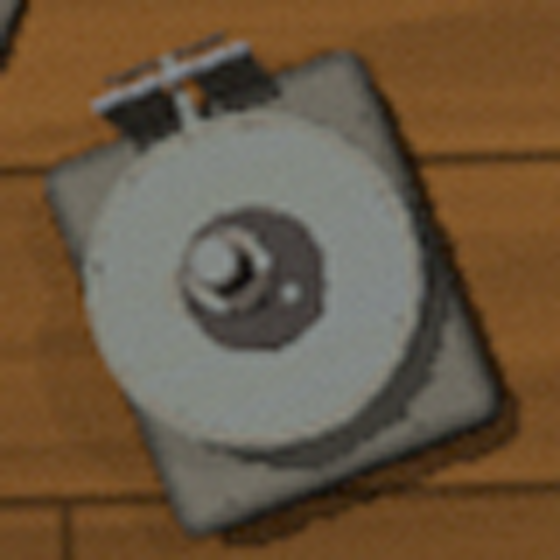

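View pics/sscale.png

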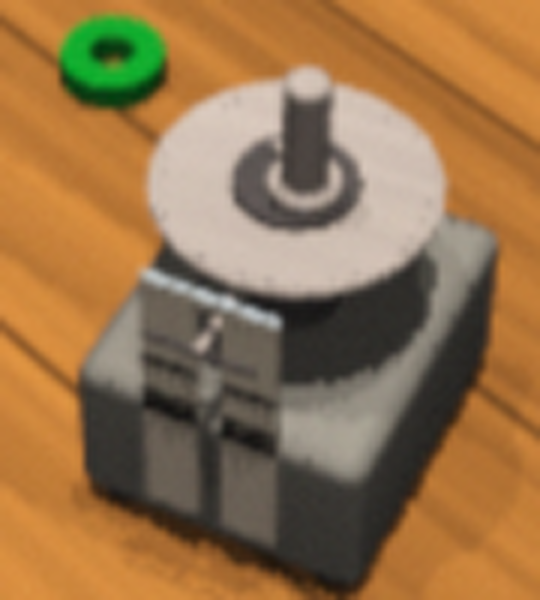

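View pics/trings.png

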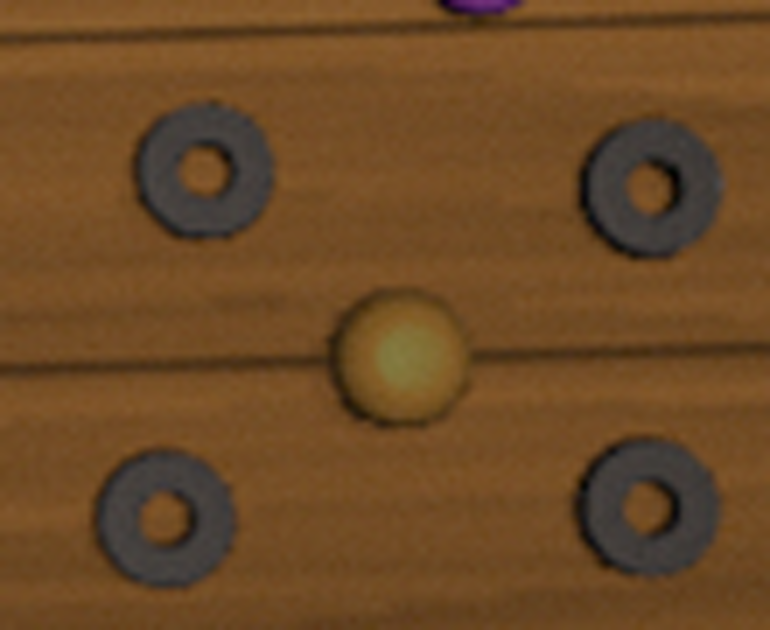

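View pics/srings.png

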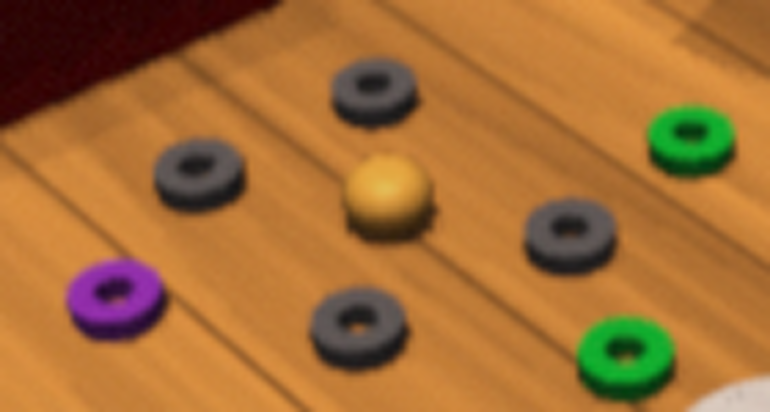

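Run:
```python
from h import *
np.set_printoptions(precision=4,suppress=True)
f=lambda x,o,k:o+(x+.5)/k-.5
T=[(205,171),(652,187),(166,518),(649,507)]
S=[(360,322),(200,168),(571,230),(375,86)]
for a,b in zip(T,S):
    u=(f(a[0],335,7),f(a[1],180,7)); v=(f(b[0],160,5.5),f(b[1],140,5.5))
    print(u,ray("top",*u,.016),ray("scene",*v,.016),tri(u,v))
print("spindle",tri((f(214,200,7),f(257,165,7)),(f(308,255,6),f(83,195,6))))
print("pan c",tri((f(254,200,7),f(279,165,7)),(f(297,255,6),f(189,195,6))))
print("pan diameter check",ray("top",f(88,200,7),f(279,165,7),.137)-ray("top",f(420,200,7),f(279,165,7),.137))
# plate ends on top image z .150
print("plate",ray("top",f(98,200,7),f(105,165,7),.15),ray("top",f(247,200,7),f(45,165,7),.15))
# housing corners z .08
for c in [(345,52),(497,405),(195,532),(48,180)]: print(ray("top",f(c[0],200,7),f(c[1],165,7),.08))
print("pin base/shoulder scene z .15", ray("scene",f(303,255,6),f(182,195,6),.148))
for n,u in [("green",(322,239)),("green",(367,295)),("potato",(392,231)),("purple",(404,173))]: print(n,ray("top",*u,.016))
```

```text
(363.85714285714283, 204.0) [ 0.5917 -0.1695  0.016 ] [ 0.5947 -0.1652  0.016 ] (array([ 0.5918, -0.1703,  0.0109]), [np.float64(0.0002078354453608391), np.float64(0.000207835445361037)])
(427.7142857142857, 206.28571428571428) [ 0.5813 -0.3318  0.016 ] [ 0.5834 -0.3279  0.016 ] (array([ 0.5812, -0.3327,  0.012 ]), [np.float64(0.00031292893002255286), np.float64(0.0003129289300226314)])
(358.2857142857143, 253.57142857142856) [ 0.4664 -0.1507  0.016 ] [ 0.469  -0.1469  0.016 ] (array([ 0.466 , -0.1512,  0.0116]), [np.float64(0.0003019737601185944), np.float64(0.0003019737601185488)])
(427.2857142857143, 252.0) [ 0.4654 -0.3255  0.016 ] [ 0.4677 -0.322   0.016 ] (array([ 0.4651, -0.3265,  0.0123]), [np.float64(0.00023066740368493473), np.float64(0.00023066740368489112)])
spindle (array([0.5951, 0.1531, 0.1972]), [np.float64(0.00030942908604898614), np.float64(0.00030942908604894044)])
pan c (array([0.592 , 0.146 , 0.1361]), [np.float64(0.0001628470229415566), np.float64(0.00016284702294142955)])
pan diameter check [0.0031 0.1091 0.    ]
plate [0.6494 0.1942 0.15  ] [0.6677 0.1452 0.15  ]
[0.6736 0.1174 0.08  ]
[0.5499 0.0681 0.08  ]
[0.5091 0.1731 0.08  ]
[0.632  0.2211 0.08  ]
pin base/shoulder scene z .15 [0.5959 0.1532 0.148 ]
green [ 0.5058 -0.0601  0.016 ]
green [ 0.3617 -0.1688  0.016 ]
potato [ 0.521  -0.2384  0.016 ]
purple [ 0.6681 -0.275   0.016 ]
```

Everything agrees. The spindle is about 7.7 mm off the pan centre (it should be 8) and the pan measures 109 mm. The scale's yaw is about 20°, so the current tool yaw already puts the jaw along the scale's y.

```bash
cat >> h.py <<'E'
def plan(targets, yaw=None):
    """print tool-axis shift in mm from current pose to each target TCP in sequence (world)"""
    s=manip.observe(); p=np.array(s['position']); Ro=R.from_rotvec(s['orientation']).as_matrix()
    print("t",s['t'],"pos",np.round(p*1e3,1),"yaw",round(np.degrees(np.arctan2(Ro[1,0],Ro[0,0])),2),"F",np.round(s['contact_force'],2),"w",round(s['grip_width']*88,1))
    if yaw is not None:
        c,s_=np.cos(np.radians(yaw)),np.sin(np.radians(yaw))
        D=np.array([[c,s_,0],[s_,-c,0],[0,0,-1]])
        print("turn deg",np.round(np.degrees(R.from_matrix(Ro.T@D).as_rotvec()),2)); Ro=D
    for T in targets:
        d=Ro.T@(np.array(T)-p)*1e3; n=max(abs(d))/41.7
        print(np.round(T,4),"shift",np.round(d,1),"rows>=",np.ceil(np.linalg.norm(d)/41.7)); p=np.array(T)
E
python3 - <<'E'
from h import *
plan([(.593,-.168,.12)],-70)
E
```

```text
t 0.1 pos [ 187.4 -595.7  222. ] yaw -72.54 F [-0.04  0.36 -0.13] w 88.0
turn deg [-0.    0.08 -2.54]
[ 0.593 -0.168  0.12 ] shift [-263.2 -527.4  102. ] rows>= 15.0
```

carry_out(
  steps=[
    [[0,0,0],[0,0,-2.5],0],
    [[-16.5,-33,0],[0,0,0],0],
    [[-16.5,-33,0],[0,0,0],0],
    [[-16.5,-33,0],[0,0,0],0],
    [[-16.5,-33,0],[0,0,0],0],
    [[-16.5,-33,0],[0,0,0],0],
    [[-16.5,-33,0],[0,0,0],0],
    [[-16.5,-33,0],[0,0,0],0],
    [[-16.5,-33,0],[0,0,0],0],
    [[-16.5,-33,10],[0,0,0],0],
    [[-16.5,-33,15],[0,0,0],0],
    [[-16.5,-33,15],[0,0,0],0],
    [[-16.5,-33,15],[0,0,0],0],
    [[-16.5,-33,15],[0,0,0],0],
    [[-16.5,-33,15],[0,0,0],0],
    [[-16.5,-33,15],[0,0,0],0],
    [[0,0,0],[0,0,0],0],
  ],
  squeeze=15,
)

```text
t: 1.52
position: [0.5705, -0.1898, 0.1197]
orientation: [-2.576, 1.797, 0.004]
contact_force: [-1.3, 0.3, -0.5]
grip_width: 1.001
```

Run:
```python
from h import *
t=manip.camera("top"); s=manip.camera("scene")
cv2.imwrite("pics/top1.png",t[:,:,::-1]); crop(t,310,450,150,270,5,"t1"); crop(s,150,300,80,230,5,"s1")
plan([(.593,-.168,.02),(.593,-.168,.003)],-70)
o=manip.observe(); 
Ro=R.from_rotvec(o['orientation']).as_matrix()
for d in (44,-44):
    X=np.array(o['position'])+Ro@np.array([d/1e3,0,0]); print(proj("top",X),(proj("scene",X)-[150,80])*5)
```

```text
t 1.6167 pos [ 568.3 -193.1  121.5] yaw -69.87 F [-1.2  -0.52 -0.32] w 88.2
turn deg [0.11 0.08 0.13]
[ 0.593 -0.168  0.02 ] shift [-15.2 -31.8 101.5] rows>= 3.0
[ 0.593 -0.168  0.003] shift [ 0.  0. 17.] rows>= 1.0
[399.56642567 203.91263808] [295.89773793 377.17572715]
[364.64700272 217.88965217] [431.77857984 420.76966074]
```

View pics/t1.png

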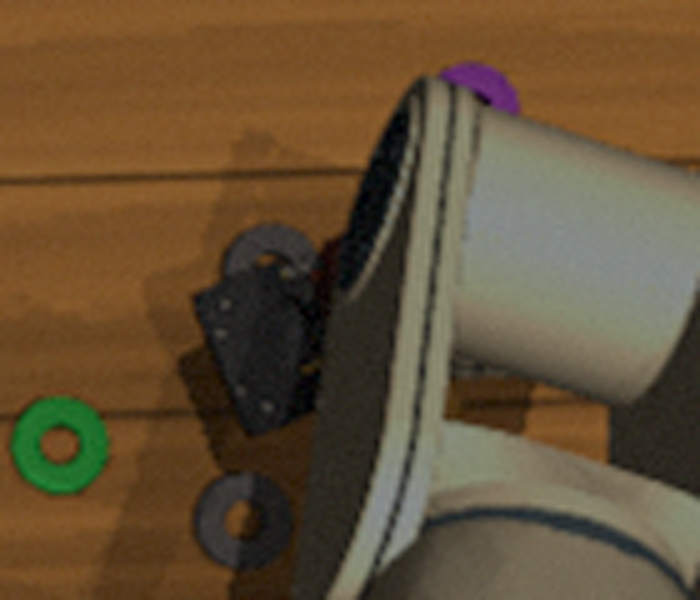

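View pics/s1.png

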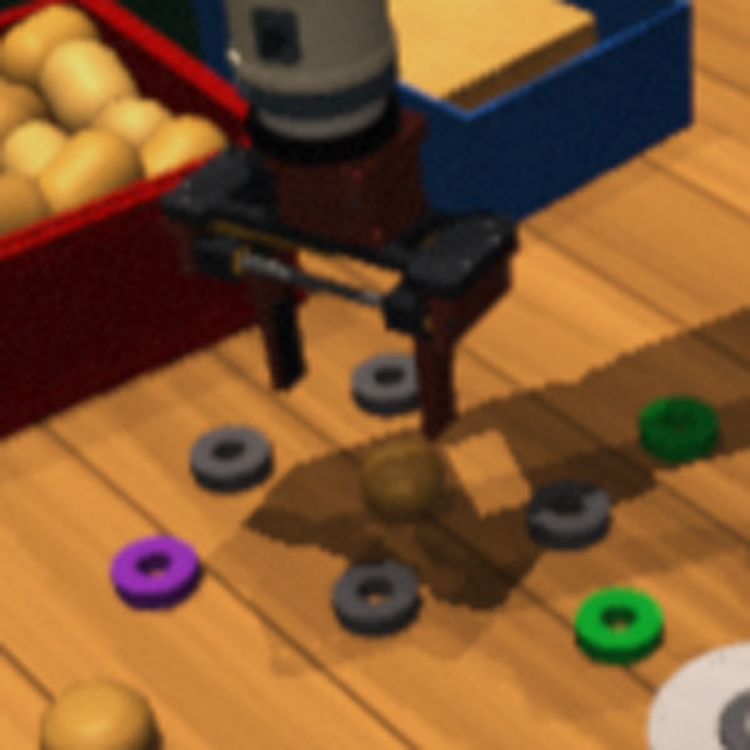

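The first ring grasp will be at yaw 20°. I'll squeeze there, then again at −70°, so the ring is centred in the jaw both ways.

carry_out(
  steps=[
    [[-15,-32,0],[0,0,0],0],
    [[0,0,9],[0,0,-6.9],0],
    [[0,0,9],[0,0,-6.9],0],
    [[0,0,9],[0,0,-6.9],0],
    [[0,0,9],[0,0,-6.9],0],
    [[0,0,9],[0,0,-6.9],0],
    [[0,0,9],[0,0,-6.9],0],
    [[0,0,9],[0,0,-6.9],0],
    [[0,0,9],[0,0,-6.9],0],
    [[0,0,9],[0,0,-6.9],0],
    [[0,0,9],[0,0,-6.9],0],
    [[0,0,9],[0,0,-6.9],0],
    [[0,0,9],[0,0,-6.9],0],
    [[0,0,9],[0,0,-6.9],0],
    [[0,0,0],[0,0,0],0],
  ],
)

```text
t: 2.87
position: [0.5916, -0.1707, 0.0048]
orientation: [-3.094, -0.54, 0.003]
contact_force: [-0.7, -0.6, 0.7]
grip_width: 1.003
```

Run:
```python
from h import *
s=manip.camera("scene")
crop(s,180,270,140,220,7,"s2")
plan([(.593,-.168,.004)],20); print(manip.observe()['joint_positions'])
```

```text
t 2.9167 pos [ 592.1 -170.7    5.5] yaw 19.44 F [ 1.2  -0.23 -0.82] w 87.4
turn deg [-0.04  0.07 -0.56]
[ 0.593 -0.168  0.004] shift [ 1.8 -2.2  1.5] rows>= 1.0
[-2.99849080e-01  7.12097303e-01  1.74026394e+00 -2.35840787e-04
  6.90598197e-01 -6.38991273e-01]
```

View pics/s2.png

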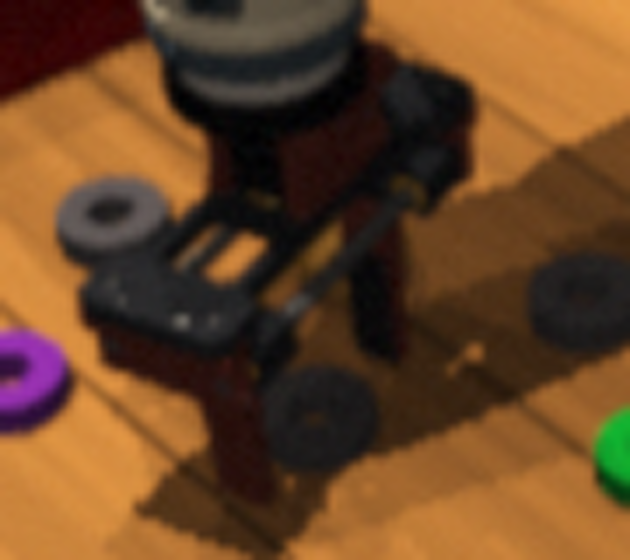

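The ring at crop (320,418) sits midway between the fingers at (250,490) and (380,345), so I'll close.

carry_out(
  steps=[
    [[0,-1,2],[0,0,0],0.6],
    [[0,0,0],[0,0,0],0.6],
    [[0,0,0],[0,0,0],0.6],
    [[0,0,0],[0,0,0],0.6],
    [[0,0,0],[0,0,0],0.6],
  ],
  squeeze=8,
)

```text
t: 3.33
position: [0.5932, -0.1686, 0.0041]
orientation: [3.095, 0.535, 0.001]
contact_force: [-0.1, 0.4, 0.5]
grip_width: 0.658
```

Run:
```python
from h import *
plan([(.593,-.168,.004)],20)
```

```text
t 3.3333 pos [ 593.2 -168.6    4.1] yaw 19.63 F [-0.06  0.44  0.51] w 57.9
turn deg [ 0.02 -0.03 -0.38]
[ 0.593 -0.168  0.004] shift [ 0.  -0.7  0.1] rows>= 1.0
```

carry_out(
  steps=[
    [[0,0,0],[0,0,0],0.6],
    [[0,0,0],[0,0,0],0.6],
    [[0,0,0],[0,0,0],0.6],
    [[0,0,0],[0,0,0],0.3],
    [[0,0,0],[0,0,0],0.3],
    [[0,0,0],[0,0,6.9],0.3],
    [[0,0,0],[0,0,6.9],0.3],
    [[0,0,0],[0,0,6.9],0.3],
    [[0,0,0],[0,0,6.9],0.3],
    [[0,0,0],[0,0,6.9],0.3],
    [[0,0,0],[0,0,6.9],0.3],
    [[0,0,0],[0,0,6.9],0.3],
    [[0,0,0],[0,0,6.9],0.3],
    [[0,0,0],[0,0,6.9],0.3],
    [[0,0,0],[0,0,6.9],0.3],
    [[0,0,0],[0,0,6.9],0.3],
    [[0,0,0],[0,0,6.9],0.6],
    [[0,0,0],[0,0,6.9],0.6],
    [[0,0,0],[0,0,0],0.6],
    [[0,0,0],[0,0,0],0.6],
  ],
  squeeze=15,
)

```text
t: 5.0
position: [0.5929, -0.1685, 0.0035]
orientation: [-2.576, 1.798, 0.0]
contact_force: [0.1, 0.4, -0.8]
grip_width: 0.564
```

Run:
```python
from h import *
plan([(.593,-.168,.26),(.5951,.1531,.26),(.5951,.1531,.22)],-70); print(manip.observe()['joint_positions'])
```

```text
t 5.0 pos [ 592.9 -168.5    3.5] yaw -69.83 F [ 0.14  0.35 -0.77] w 49.7
turn deg [0.   0.   0.17]
[ 0.593 -0.168  0.26 ] shift [-5.000e-01 -2.000e-01 -2.565e+02] rows>= 7.0
[0.5951 0.1531 0.26  ] shift [-301.  -111.8    0. ] rows>= 8.0
[0.5951 0.1531 0.22  ] shift [ 0.  0. 40.] rows>= 1.0
[-2.96259981e-01  7.15175100e-01  1.74066913e+00  6.52123946e-05
  6.85812296e-01  9.22492994e-01]
```

carry_out(
  steps=[
    [[0,0,0],[0,0,0],0.6],
    [[0,0,-40],[0,0,0],0.6],
    [[0,0,-40],[0,0,0],0.6],
    [[0,0,-40],[0,0,0],0.6],
    [[-33.5,-12.4,-12],[0,0,0],0.6],
    [[-33.5,-12.4,-12],[0,0,0],0.6],
    [[-33.5,-12.4,-12],[0,0,0],0.6],
    [[-33.5,-12.4,-12],[0,0,0],0.6],
    [[-33.5,-12.4,-12],[0,0,0],0.6],
    [[-33.5,-12.4,-12],[0,0,0],0.6],
    [[-33.5,-12.4,-12],[0,0,0],0.6],
    [[-33.5,-12.4,-12],[0,0,0],0.6],
    [[-33.5,-12.4,-12],[0,0,0],0.6],
    [[0,0,0],[0,0,0],0.6],
    [[0,0,0],[0,0,0],0.6],
  ],
)

```text
t: 6.25
position: [0.5948, 0.1548, 0.2321]
orientation: [-2.577, 1.795, -0.001]
contact_force: [0.2, -0.6, -2.4]
grip_width: 0.563
```

Run:
```python
from h import *
s=manip.camera("scene");t=manip.camera("top")
crop(s,230,350,150,270,5,"s3");crop(t,190,290,160,250,6,"t3")
plan([(.5951,.1531,.205)],-70); o=manip.observe(); print(o['joint_positions'])
Ro=R.from_rotvec(o['orientation']).as_matrix()
X=np.array(o['position'])
for nm,P in (("ringbot",X+[0,0,-.0035]),("ringtop",X+[0,0,.0125])): print(nm,(proj("scene",P)-[230,150]+.5)*5-.5,(proj("top",P)-[190,160]+.5)*6-.5)
```

```text
t 6.35 pos [594.2 152.4 230.9] yaw -69.93 F [-0.06  0.   -1.65] w 49.5
turn deg [ 0.09 -0.01  0.07]
[0.5951 0.1531 0.205 ] shift [-0.4 -1.1 25.9] rows>= 1.0
[ 2.31843089e-01  3.97963691e-01  1.64846871e+00 -4.07589157e-04
  1.09676445e+00  1.45260388e+00]
ringbot [382.58421506 239.25678197] [236.39868814 247.52726108]
ringtop [383.36057049 210.20656016] [231.7102759  244.33562044]
```

View pics/s3.png

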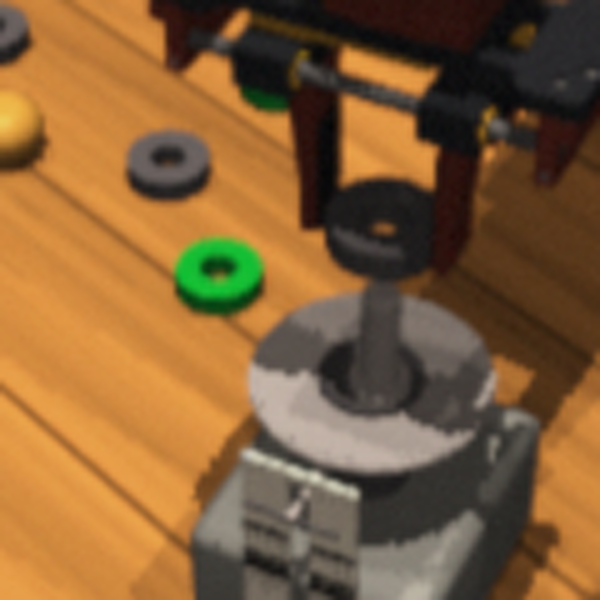

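View pics/t3.png

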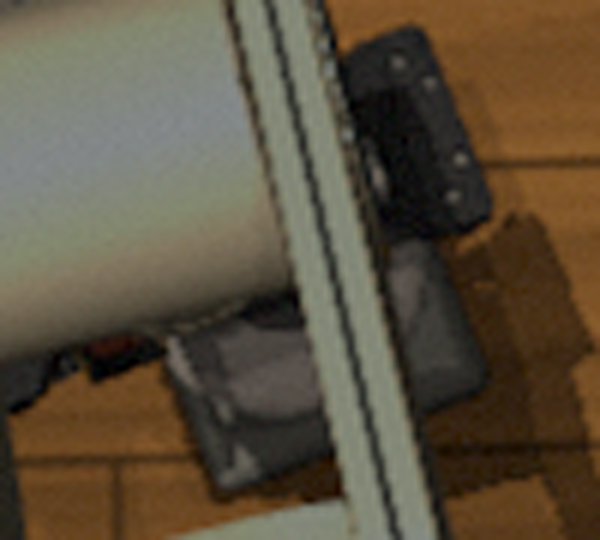

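The scene view shows the ring hanging at (383,225), within about 1 px of the prediction, so robot and camera agree. I'll refine the spindle axis next.

Run:
```python
from h import *
f=lambda x,o,k:o+(x+.5)/k-.5
for z in (.193,.197,.201):
    print(z,ray("scene",f(308,255,6)-.3,f(83,195,6)-.6,z),ray("top",f(214,200,7),f(257,165,7),z),proj("scene",(.5955,.153,z)))
s=cv2.imread("pics/scene0.png")[:,:,::-1]
crop(s,275,310,235,290,10,"plate")
for J in (0,.008,.028,.044,.05):
    # plate at 72 from centre
    c=np.array([.592,.147])+.072*np.array([np.cos(np.radians(20)),np.sin(np.radians(20))])
    print(J,(proj("scene",(*c,.145-J))-[275,235]+.5)*10-.5)
```

```text
0.193 [0.59087175 0.14846421 0.193     ] [0.59563595 0.15333056 0.193     ] [305.55684628 209.92046546]
0.197 [0.59388051 0.15142174 0.197     ] [0.59535047 0.15293908 0.197     ] [305.59272578 208.55288028]
0.201 [0.59688926 0.15437926 0.201     ] [0.59506498 0.15254759 0.201     ] [305.6288175 207.177206 ]
0 [149.34906781 108.73061899]
0.008 [149.57961322 134.02181288]
0.028 [150.14423765 195.96200165]
0.044 [150.58424472 244.23146971]
0.05 [150.74664842 262.04741109]
```

View pics/plate.png

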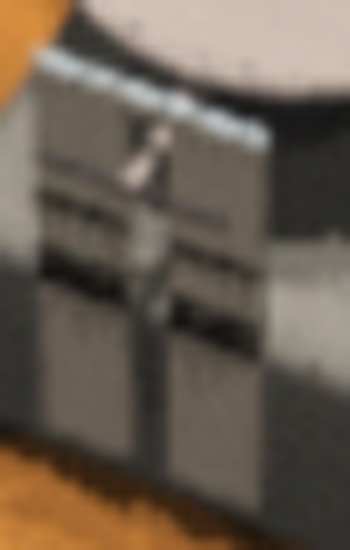

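carry_out(
  steps=[
    [[0,-0.8,10],[0,0,0],0.6],
    [[0,0,8],[0,0,0],0.6],
    [[0,0,6],[0,0,0],0.6],
    [[0,0,0],[0,0,0],0.6],
    [[0,0,0],[0,0,0],0.6],
  ],
)

```text
t: 6.77
position: [0.5952, 0.1524, 0.2066]
orientation: [2.571, -1.803, -0.002]
contact_force: [0.6, -0.3, -2.7]
grip_width: 0.562
```

Run:
```python
from h import *
s=manip.camera("scene")
crop(s,270,350,180,260,7,"s4")
plan([(.595,.1527,.200)],-70)
```

```text
t 6.8167 pos [595.6 152.7 207.2] yaw -70.07 F [ 0.6  -0.22 -1.87] w 49.6
turn deg [ 0.05  0.01 -0.07]
[0.595  0.1527 0.2   ] shift [-0.2  0.6  7.2] rows>= 1.0
```

View pics/s4.png

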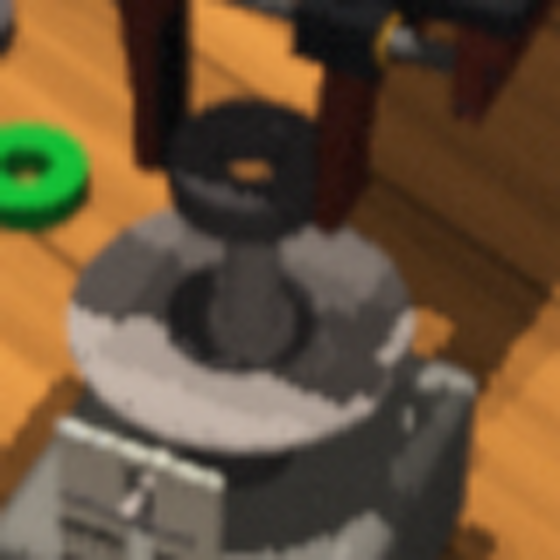

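The ring's centre (x≈247) lines up with the pin (x≈250) in the crop. I'll feel downwards.

carry_out(
  steps=[
    [[0,0,2],[0,0,0],0.6],
    [[0,0,2],[0,0,0],0.6],
    [[0,0,2],[0,0,0],0.6],
    [[0,0,2],[0,0,0],0.6],
    [[0,0,2],[0,0,0],0.6],
    [[0,0,1],[0,0,0],0.6],
    [[0,0,0],[0,0,0],0.6],
  ],
)

```text
t: 7.4
position: [0.5955, 0.1532, 0.1964]
orientation: [2.573, -1.802, -0.001]
contact_force: [-0.2, -1.2, -1.7]
grip_width: 0.564
```

Run:
```python
from h import *
plan([(.595,.1527,.190)],-70)
s=manip.camera("scene")
crop(s,270,350,180,260,7,"s5")
plan([(.595,.1527,.190)],-70)
```

```text
t 7.4 pos [595.5 153.2 196.4] yaw -70.03 F [-0.16 -1.21 -1.68] w 49.6
turn deg [ 0.03  0.   -0.03]
[0.595  0.1527 0.19  ] shift [0.3 0.6 6.4] rows>= 1.0
t 7.45 pos [595.5 153.2 196.5] yaw -70.03 F [-0.4  -0.33 -1.36] w 49.9
turn deg [ 0.02  0.   -0.03]
[0.595  0.1527 0.19  ] shift [0.3 0.7 6.5] rows>= 1.0
```

View pics/s5.png

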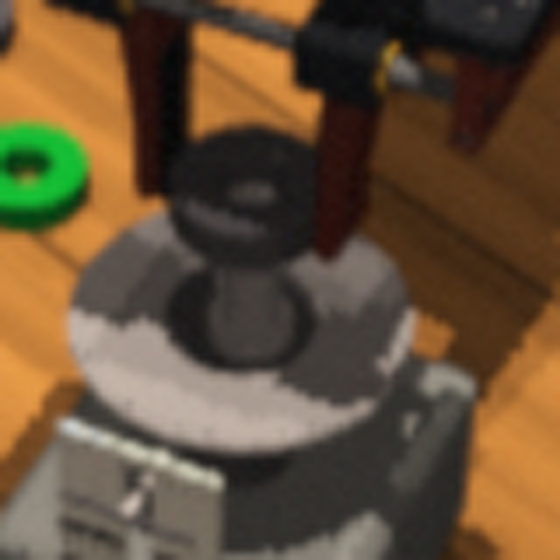

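The pin's grey top now shows in the bore, the pan hasn't moved, and the load is only the ring's weight. I'll continue.

carry_out(
  steps=[
    [[0,0,2],[0,0,0],0.6],
    [[0,0,2],[0,0,0],0.6],
    [[0,0,2],[0,0,0],0.6],
    [[0,0,2],[0,0,0],0.6],
    [[0,0,2],[0,0,0],0.6],
    [[0,0,0],[0,0,0],0.6],
  ],
)

```text
t: 7.95
position: [0.5954, 0.1531, 0.1861]
orientation: [2.572, -1.802, -0.001]
contact_force: [0.1, -0.1, -2.9]
grip_width: 0.561
```

Run:
```python
from h import *
plan([(.595,.1527,.190)],-70)
s=manip.camera("scene")
crop(s,270,350,180,260,7,"s6")
plan([(.595,.1527,.190)],-70)
```

```text
t 7.95 pos [595.4 153.1 186.1] yaw -70.04 F [ 0.08 -0.07 -2.93] w 49.4
turn deg [ 0.05  0.01 -0.04]
[0.595  0.1527 0.19  ] shift [ 0.3  0.5 -3.9] rows>= 1.0
t 8.0 pos [595.5 153.1 186.3] yaw -70.04 F [ 0.35 -0.74 -2.98] w 49.2
turn deg [ 0.03  0.01 -0.04]
[0.595  0.1527 0.19  ] shift [ 0.2  0.6 -3.7] rows>= 1.0
```

View pics/s6.png

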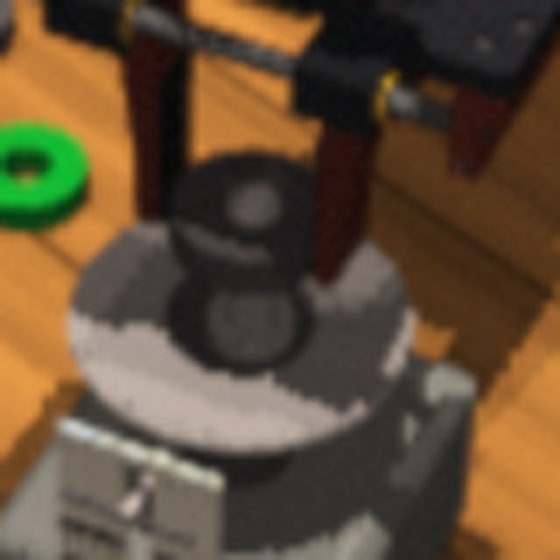

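The ring is threaded. I'll lower it close to the shoulder.

carry_out(
  steps=[
    [[0,0,4],[0,0,0],0.6],
    [[0,0,4],[0,0,0],0.6],
    [[0,0,4],[0,0,0],0.6],
    [[0,0,4],[0,0,0],0.6],
    [[0,0,4],[0,0,0],0.6],
    [[0,0,4],[0,0,0],0.6],
    [[0,0,4],[0,0,0],0.6],
    [[0,0,2],[0,0,0],0.6],
    [[0,0,0],[0,0,0],0.6],
    [[0,0,0],[0,0,0],0.6],
  ],
)

```text
t: 8.83
position: [0.5956, 0.1532, 0.1565]
orientation: [2.573, -1.803, -0.0]
contact_force: [0.2, 0.3, -1.7]
grip_width: 0.56
```

Run:
```python
from h import *
s=manip.camera("scene")
crop(s,270,350,190,280,6.6,"s7")
plan([(.595,.1527,.150)],-70)
```

```text
t 8.8833 pos [595.8 153.2 156.8] yaw -70.04 F [ 0.37  0.39 -1.54] w 49.5
turn deg [-0.01 -0.   -0.04]
[0.595  0.1527 0.15  ] shift [0.2 0.9 6.8] rows>= 1.0
```

View pics/s7.png

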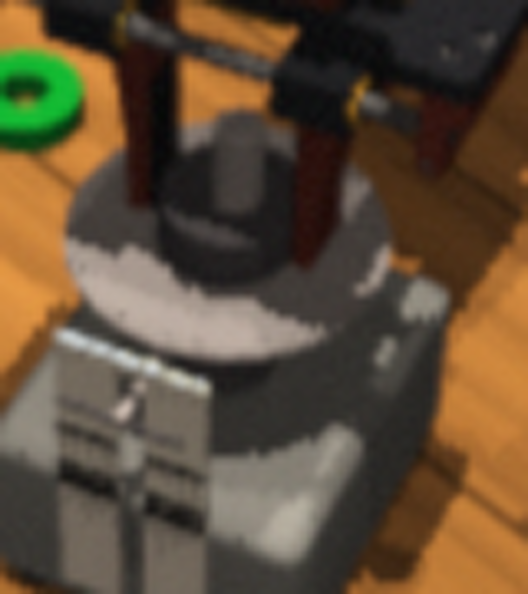

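carry_out(
  steps=[
    [[0,0,1.5],[0,0,0],0.6],
    [[0,0,1.5],[0,0,0],0.6],
    [[0,0,1.5],[0,0,0],0.6],
    [[0,0,1.5],[0,0,0],0.6],
    [[0,0,1.5],[0,0,0],0.6],
    [[0,0,1.5],[0,0,0],0.6],
    [[0,0,1.5],[0,0,0],0.6],
    [[0,0,1.5],[0,0,0],0.6],
    [[0,0,0],[0,0,0],0.6],
  ],
)

```text
t: 9.63
position: [0.5957, 0.1532, 0.1445]
orientation: [-2.573, 1.803, -0.0]
contact_force: [0.5, 0.8, -0.9]
grip_width: 0.565
```

Run:
```python
from h import *
plan([(.595,.1527,.150)],-70)
s=manip.camera("scene")
crop(s,270,350,190,280,6.6,"s8")
plan([(.595,.1527,.150)],-70)
```

```text
t 9.6333 pos [595.7 153.2 144.5] yaw -70.04 F [ 0.48  0.8  -0.92] w 49.7
turn deg [-0.01 -0.   -0.04]
[0.595  0.1527 0.15  ] shift [ 0.2  0.9 -5.5] rows>= 1.0
t 9.6833 pos [595.7 153.2 144.6] yaw -70.04 F [-0.34  0.7  -0.5 ] w 49.8
turn deg [-0.   -0.   -0.04]
[0.595  0.1527 0.15  ] shift [ 0.2  0.9 -5.4] rows>= 1.0
```

View pics/s8.png

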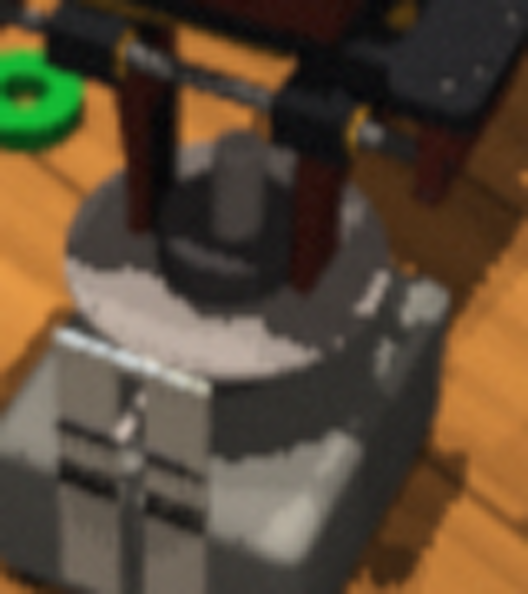

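The pan sank about 8 mm with the ring and the load has come off the wrist. The shadow line seen earlier moved with the pan, so the real window is between the upper thin line and the merged thin and thick pair. I'll open, then lift clear.

carry_out(
  steps=[
    [[0,0,1],[0,0,0],0.3],
    [[0,0,0],[0,0,0],0.3],
    [[0,0,0],[0,0,0],0.3],
    [[0,0,-10],[0,0,0],0.2],
    [[0,0,-20],[0,0,0],0.1],
    [[0,0,-35],[0,0,0],0.1],
    [[0,0,-20],[0,0,0],0],
    [[0,0,0],[0,0,0],0],
  ],
)

```text
t: 10.35
position: [0.5985, 0.1539, 0.2346]
orientation: [-2.567, 1.799, -0.009]
contact_force: [0.3, -0.0, 0.5]
grip_width: 0.99
```

Run:
```python
from h import *
s=manip.camera("scene")
crop(s,260,350,180,290,5.4,"s9");crop(s,275,310,235,290,10,"plate9")
plan([(.4675,-.1497,.2295),(.4675,-.1497,.0035)],-70)
plan([(.4675,-.1497,.2295),(.4675,-.1497,.0035)],20)
```

```text
t 10.4 pos [597.3 153.6 232.1] yaw -70.04 F [ 0.29 -0.3  -0.91] w 88.0
turn deg [-0.33 -0.04 -0.04]
[ 0.4675 -0.1497  0.2295] shift [240.6 225.7   2.6] rows>= 8.0
[ 0.4675 -0.1497  0.0035] shift [  0.   0. 226.] rows>= 6.0
t 10.4 pos [597.3 153.6 232.1] yaw -70.04 F [ 0.29 -0.3  -0.91] w 88.0
turn deg [ -0.23  -0.29 -90.04]
[ 0.4675 -0.1497  0.2295] shift [-225.7  240.6    2.6] rows>= 8.0
[ 0.4675 -0.1497  0.0035] shift [  0.   0. 226.] rows>= 6.0
```

View pics/s9.png

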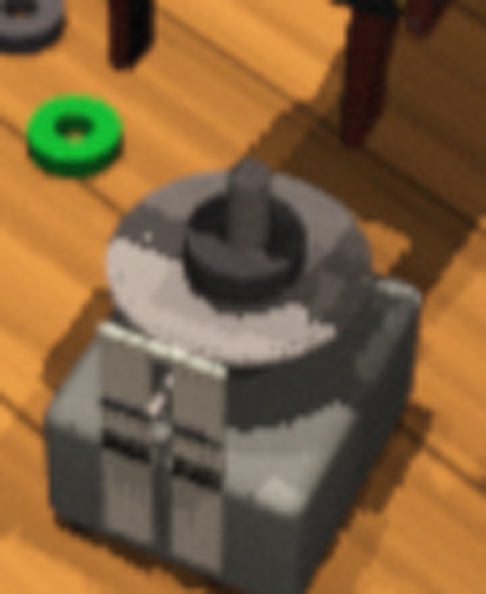

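View pics/plate9.png

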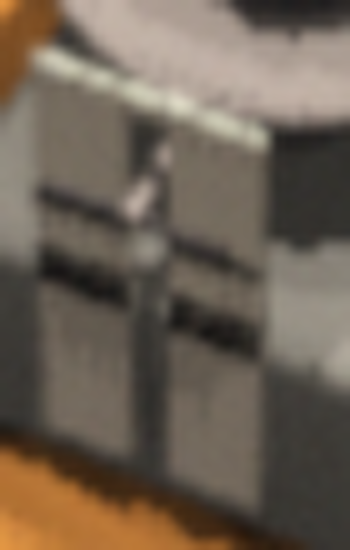

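Ring 1 lies flat and the pointer went down about 9 mm, its tip moving from (135,180) to (138,208). Now ring 2.

carry_out(
  steps=[
    [[26.7,25.1,0],[0,0,0],0],
    [[26.7,25.1,0],[0,0,0],0],
    [[26.7,25.1,0],[0,0,0],0],
    [[26.7,25.1,0],[0,0,0],0],
    [[26.7,25.1,0],[0,0,0],0],
    [[26.7,25.1,0],[0,0,0],0],
    [[26.7,25.1,0],[0,0,0],0],
    [[26.7,25.1,0],[0,0,0],0],
    [[26.7,25.1,0],[0,0,0],0],
    [[0,0,15],[0,0,-6.9],0],
    [[0,0,15],[0,0,-6.9],0],
    [[0,0,15],[0,0,-6.9],0],
    [[0,0,15],[0,0,-6.9],0],
    [[0,0,15],[0,0,-6.9],0],
    [[0,0,15],[0,0,-6.9],0],
    [[0,0,15],[0,0,-6.9],0],
    [[0,0,15],[0,0,-6.9],0],
    [[0,0,15],[0,0,-6.9],0],
    [[0,0,15],[0,0,-6.9],0],
  ],
)

```text
t: 11.98
position: [0.4644, -0.1495, 0.0772]
orientation: [-3.141, 0.019, 0.003]
contact_force: [0.2, 0.3, -0.1]
grip_width: 0.998
```

Run:
```python
from h import *
s=manip.camera("scene")
crop(s,220,310,120,220,6,"s10")
plan([(.4675,-.1497,.0035)],20)
```

```text
t 12.0333 pos [ 462.8 -148.9   75. ] yaw -0.28 F [-0.42  0.5  -1.25] w 88.2
turn deg [ -0.15   0.28 -20.28]
[ 0.4675 -0.1497  0.0035] shift [ 4.1  2.3 71.5] rows>= 2.0
```

View pics/s10.png

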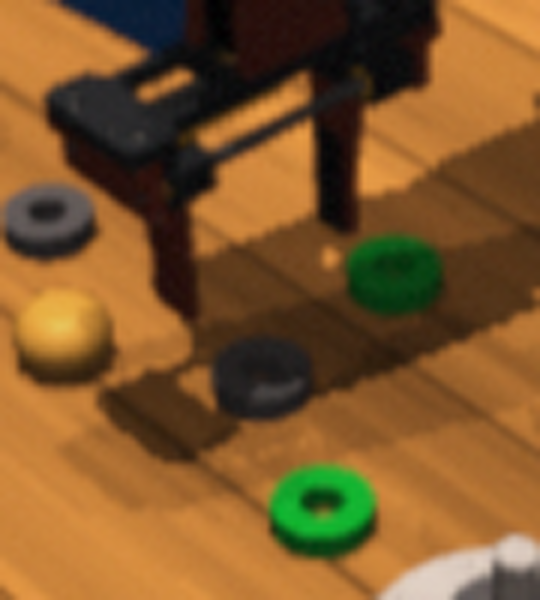

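carry_out(
  steps=[
    [[0,0,17],[0,0,-6.8],0],
    [[0,0,17],[0,0,-6.8],0],
    [[0,0,17],[0,0,-6.7],0],
    [[1.5,0,15],[0,0,0],0.2],
    [[0,0,6],[0,0,0],0.4],
    [[0,0,0],[0,0,0],0.4],
    [[0,0,0],[0,0,0],0.4],
  ],
  squeeze=8,
)

```text
t: 12.62
position: [0.4665, -0.1492, 0.0067]
orientation: [-3.097, -0.523, 0.001]
contact_force: [-0.8, -0.0, 0.6]
grip_width: 0.736
```

Run:
```python
from h import *
plan([(.4675,-.1497,.0035)],20)
```

```text
t 12.6167 pos [ 466.5 -149.2    6.7] yaw 19.16 F [-0.76 -0.05  0.59] w 64.8
turn deg [-0.04  0.04 -0.84]
[ 0.4675 -0.1497  0.0035] shift [0.8 0.8 3.2] rows>= 1.0
```

carry_out(
  steps=[
    [[0.8,0.8,2.8],[0,0,0],0.6],
    [[0,0,0],[0,0,0],0.6],
    [[0,0,0],[0,0,0],0.6],
    [[0,0,0],[0,0,0],0.6],
    [[0,0,0],[0,0,0],0.3],
    [[0,0,0],[0,0,6.9],0.3],
    [[0,0,0],[0,0,6.9],0.3],
    [[0,0,0],[0,0,6.9],0.3],
    [[0,0,0],[0,0,6.9],0.3],
    [[0,0,0],[0,0,6.9],0.3],
    [[0,0,0],[0,0,6.9],0.3],
    [[0,0,0],[0,0,6.9],0.3],
    [[0,0,0],[0,0,6.9],0.3],
    [[0,0,0],[0,0,6.9],0.3],
    [[0,0,0],[0,0,6.9],0.3],
    [[0,0,0],[0,0,6.9],0.3],
    [[0,0,0],[0,0,6.9],0.6],
    [[0,0,0],[0,0,6.5],0.6],
    [[0,0,0],[0,0,0],0.6],
    [[0,0,0],[0,0,0],0.6],
  ],
  squeeze=15,
)

```text
t: 14.28
position: [0.468, -0.1498, 0.0041]
orientation: [-2.576, 1.798, -0.001]
contact_force: [0.1, 0.1, 1.4]
grip_width: 0.568
```

Run:
```python
from h import *
plan([(.5957,.1532,.231)],-70)
```

```text
t 14.2833 pos [ 468.  -149.8    4.1] yaw -69.85 F [0.09 0.1  1.45] w 50.0
turn deg [-0.02 -0.01  0.15]
[0.5957 0.1532 0.231 ] shift [-241.1 -223.7 -226.9] rows>= 10.0
```

carry_out(
  steps=[
    [[0,0,0],[0,0,0],0.6],
    [[0,0,-40],[0,0,0.1],0.6],
    [[0,0,-40],[0,0,0],0.6],
    [[0,0,-40],[0,0,0],0.6],
    [[-26.8,-24.9,-12],[0,0,0],0.6],
    [[-26.8,-24.9,-12],[0,0,0],0.6],
    [[-26.8,-24.9,-12],[0,0,0],0.6],
    [[-26.8,-24.9,-12],[0,0,0],0.6],
    [[-26.8,-24.9,-12],[0,0,0],0.6],
    [[-26.8,-24.9,-12],[0,0,0],0.6],
    [[-26.8,-24.9,-12],[0,0,0],0.6],
    [[-26.8,-24.9,-12],[0,0,0],0.6],
    [[-26.8,-24.9,-12],[0,0,0],0.6],
    [[0,0,5],[0,0,0],0.6],
    [[0,0,10],[0,0,0],0.6],
    [[0,0,8],[0,0,0],0.6],
    [[0,0,0],[0,0,0],0.6],
    [[0,0,0],[0,0,0],0.6],
  ],
)

```text
t: 15.78
position: [0.5951, 0.1517, 0.2071]
orientation: [2.568, -1.804, -0.004]
contact_force: [0.4, -0.2, -1.9]
grip_width: 0.567
```

Run:
```python
from h import *
plan([(.5957,.1532,.200)],-70)
s=manip.camera("scene")
crop(s,270,350,180,260,7,"s11")
plan([(.5957,.1532,.200)],-70)
```

```text
t 15.7833 pos [595.1 151.7 207.1] yaw -70.19 F [ 0.36 -0.21 -1.86] w 49.9
turn deg [ 0.22  0.02 -0.19]
[0.5957 0.1532 0.2   ] shift [-1.2 -1.1  7.1] rows>= 1.0
t 15.8333 pos [595.8 151.8 207.9] yaw -70.2 F [-0.32 -1.02 -2.32] w 50.4
turn deg [ 0.13  0.01 -0.2 ]
[0.5957 0.1532 0.2   ] shift [-1.3 -0.4  7.9] rows>= 1.0
```

View pics/s11.png

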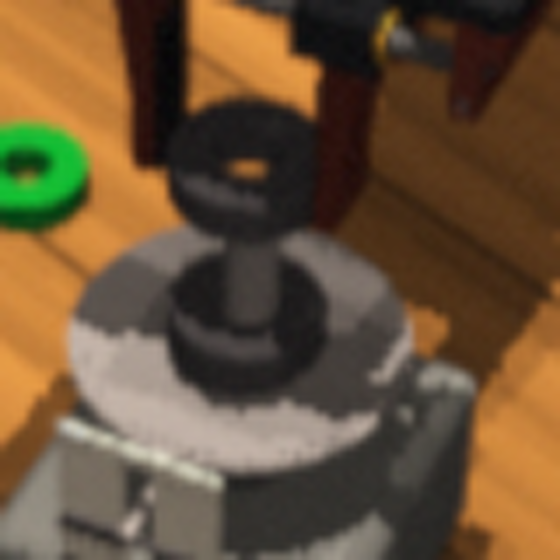

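carry_out(
  steps=[
    [[-1.3,0,3],[0,0,-0.2],0.6],
    [[0,0,4],[0,0,0],0.6],
    [[0,0,4],[0,0,0],0.6],
    [[0,0,3],[0,0,0],0.6],
    [[0,0,0],[0,0,0],0.6],
    [[0,0,0],[0,0,0],0.6],
  ],
)

```text
t: 16.33
position: [0.5961, 0.1544, 0.1946]
orientation: [2.574, -1.8, -0.0]
contact_force: [-0.6, 0.9, -2.9]
grip_width: 0.569
```

Run:
```python
from h import *
plan([(.5957,.1532,.190)],-70)
```

```text
t 16.3333 pos [596.1 154.4 194.6] yaw -69.94 F [-0.56  0.91 -2.89] w 50.0
turn deg [0.03 0.   0.06]
[0.5957 0.1532 0.19  ] shift [1.  0.7 4.6] rows>= 1.0
```

carry_out(
  steps=[
    [[1,0.5,0],[0,0,0],0.6],
    [[0,0,1],[0,0,0],0.6],
    [[0,0,2],[0,0,0],0.6],
    [[0,0,2],[0,0,0],0.6],
    [[0,0,2],[0,0,0],0.6],
    [[0,0,2],[0,0,0],0.6],
    [[0,0,0],[0,0,0],0.6],
  ],
)

```text
t: 16.92
position: [0.5957, 0.1532, 0.1853]
orientation: [2.574, -1.8, -0.001]
contact_force: [-0.9, 0.1, -1.8]
grip_width: 0.57
```

Run:
```python
from h import *
plan([(.5957,.1532,.190)],-70)
s=manip.camera("scene")
crop(s,270,350,180,260,7,"s12")
plan([(.5957,.1532,.190)],-70)
```

```text
t 16.9167 pos [595.7 153.2 185.3] yaw -69.94 F [-0.93  0.13 -1.84] w 50.2
turn deg [0.05 0.01 0.06]
[0.5957 0.1532 0.19  ] shift [ 0.   0.  -4.7] rows>= 1.0
t 16.9667 pos [595.8 153.3 185.5] yaw -69.94 F [ 0.83 -0.18 -2.16] w 50.3
turn deg [0.04 0.   0.06]
[0.5957 0.1532 0.19  ] shift [ 0.   0.1 -4.5] rows>= 1.0
```

View pics/s12.png

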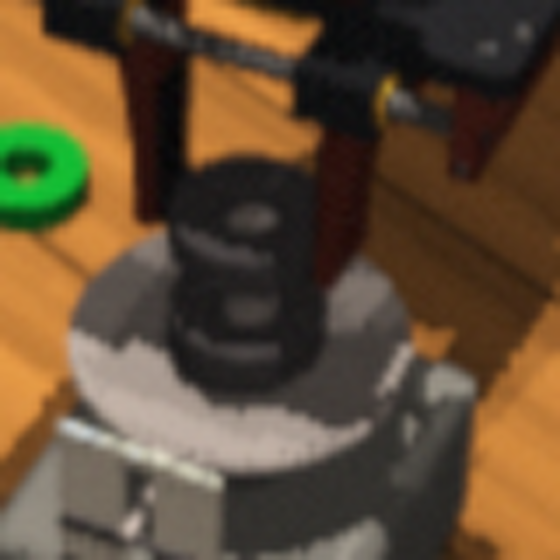

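The second ring is over the pin with the pan unmoved. I'll lower it.

carry_out(
  steps=[
    [[0,0,3],[0,0,0],0.6],
    [[0,0,3],[0,0,0],0.6],
    [[0,0,3],[0,0,0],0.6],
    [[0,0,3],[0,0,0],0.6],
    [[0,0,3],[0,0,0],0.6],
    [[0,0,3],[0,0,0],0.6],
    [[0,0,3],[0,0,0],0.6],
    [[0,0,3],[0,0,0],0.6],
    [[0,0,2],[0,0,0],0.6],
    [[0,0,0],[0,0,0],0.6],
  ],
)

```text
t: 17.8
position: [0.5958, 0.1532, 0.1593]
orientation: [2.574, -1.8, -0.001]
contact_force: [0.0, -0.4, -2.1]
grip_width: 0.57
```

Run:
```python
from h import *
plan([(.5957,.1532,.150)],-70)
s=manip.camera("scene")
crop(s,270,350,190,280,6.6,"s13")
plan([(.5957,.1532,.150)],-70)
```

```text
t 17.8 pos [595.8 153.2 159.3] yaw -69.93 F [ 0.04 -0.38 -2.07] w 50.2
turn deg [0.04 0.   0.07]
[0.5957 0.1532 0.15  ] shift [0.  0.1 9.3] rows>= 1.0
t 17.85 pos [595.9 153.3 159.6] yaw -69.94 F [-0.54 -0.71 -1.75] w 50.2
turn deg [0.03 0.   0.06]
[0.5957 0.1532 0.15  ] shift [-0.   0.2  9.6] rows>= 1.0
```

View pics/s13.png

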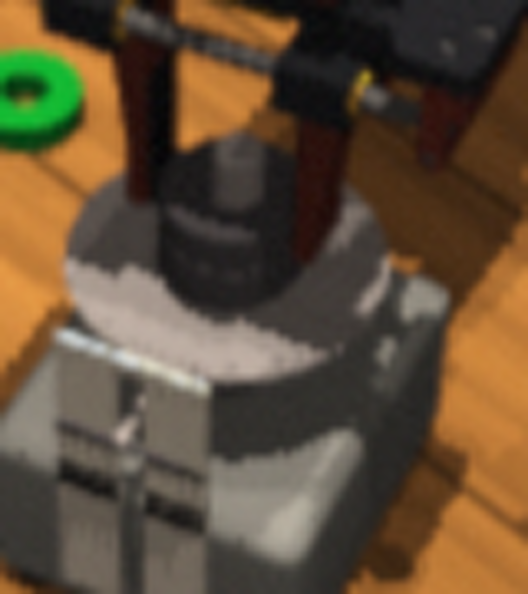

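Nearly touching ring 1. I'll go on gently.

carry_out(
  steps=[
    [[0,0,1.5],[0,0,0],0.6],
    [[0,0,1.5],[0,0,0],0.6],
    [[0,0,1.5],[0,0,0],0.6],
    [[0,0,1.5],[0,0,0],0.6],
    [[0,0,1.5],[0,0,0],0.6],
    [[0,0,1.5],[0,0,0],0.6],
    [[0,0,1.5],[0,0,0],0.6],
    [[0,0,0],[0,0,0],0.6],
  ],
)

```text
t: 18.52
position: [0.5962, 0.1533, 0.1492]
orientation: [-2.574, 1.8, -0.0]
contact_force: [0.8, 0.2, -0.3]
grip_width: 0.574
```

Run:
```python
from h import *
plan([(.5957,.1532,.150)],-70)
s=manip.camera("scene")
crop(s,270,350,190,280,6.6,"s14")
plan([(.5957,.1532,.150)],-70)
```

```text
t 18.5167 pos [596.2 153.3 149.2] yaw -69.94 F [ 0.83  0.22 -0.32] w 50.5
turn deg [-0.01 -0.    0.06]
[0.5957 0.1532 0.15  ] shift [-0.1  0.5 -0.8] rows>= 1.0
t 18.5667 pos [596.2 153.3 149.3] yaw -69.94 F [-0.93  0.11  0.85] w 50.2
turn deg [-0.01 -0.    0.06]
[0.5957 0.1532 0.15  ] shift [-0.   0.5 -0.7] rows>= 1.0
```

View pics/s14.png

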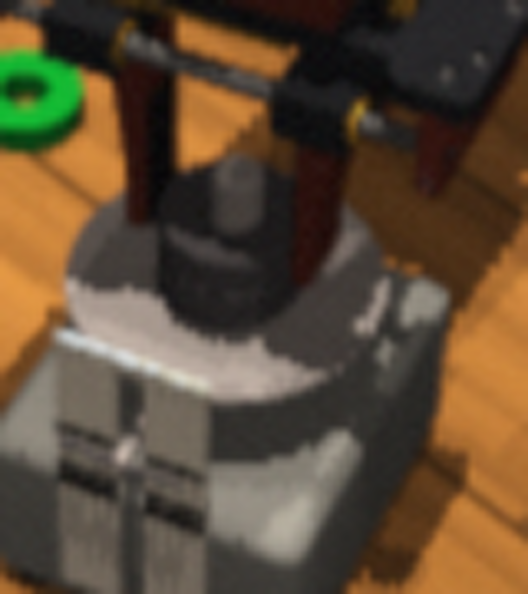

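Ring 2's weight is now on the stack, with wrist Fz about 0. I'll release and lift clear.

carry_out(
  steps=[
    [[0,0,0],[0,0,0],0.3],
    [[0,0,0],[0,0,0],0.3],
    [[0,0,0],[0,0,0],0.3],
    [[0,0,-10],[0,0,0],0.2],
    [[0,0,-20],[0,0,0],0.1],
    [[0,0,-35],[0,0,0],0.1],
    [[0,0,-15],[0,0,0],0],
    [[0,0,0],[0,0,0],0],
    [[0,0,0],[0,0,0],0],
  ],
)

```text
t: 19.32
position: [0.5966, 0.1534, 0.2308]
orientation: [-2.573, 1.799, -0.003]
contact_force: [0.2, -0.6, -0.6]
grip_width: 1.0
```

Run:
```python
from h import *
s=manip.camera("scene")
cv2.imwrite("pics/scene15.png",s[:,:,::-1])
crop(s,260,350,180,290,5.4,"s15");crop(s,275,310,235,290,10,"plate15")
plan([(.466,-.325,.2295)],-70)
# find scale geometry: predicted rows on plate for pan joint lines
```

```text
t 19.3667 pos [595.8 153.2 229.4] yaw -69.94 F [0.27 0.72 0.22] w 87.6
turn deg [-0.01 -0.    0.06]
[ 0.466  -0.325   0.2295] shift [ 4.050e+02  2.855e+02 -1.000e-01] rows>= 12.0
```

View pics/s15.png

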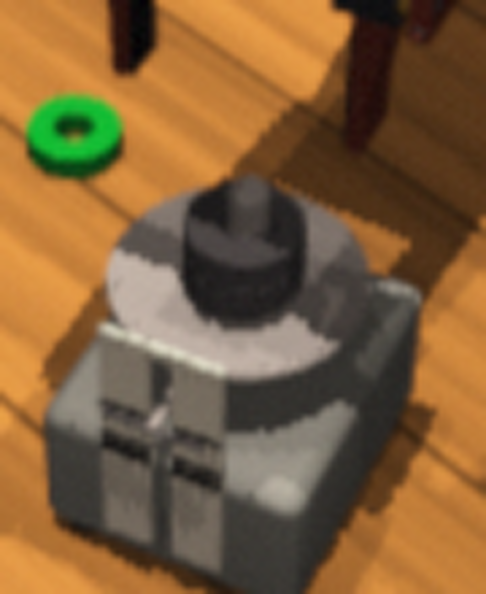

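View pics/plate15.png

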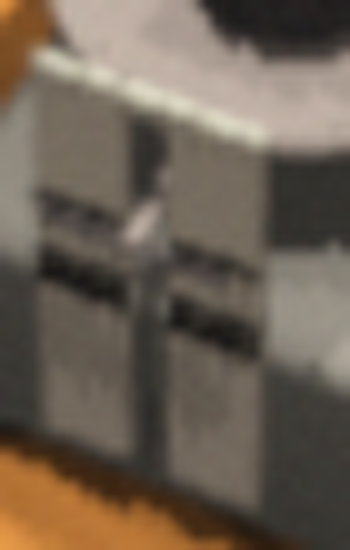

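The pointer tip went 180 → 208 → 238 px, about 9.4 mm per ring. The stack heights from contact give J ≈ 0.026, which is close to the 0.028 line. I'll measure this more exactly, allowing for the pointer's parallax.

Run:
```python
from h import *
np.set_printoptions(precision=1,suppress=True)
s=cv2.imread("pics/scene15.png")[:,:,::-1]
crop(s,277,307,248,275,22,"plate15b")
s0=cv2.imread("pics/scene0.png")[:,:,::-1]
crop(s0,277,307,235,275,15,"plate0b")
a=np.radians(20); ex=np.array([np.cos(a),np.sin(a)]); ey=np.array([-ex[1],ex[0]]); c=np.array([.593,.1475])
P=lambda x,y,z:(proj("scene",(*(c+x*ex+y*ey),z))-[275,235]+.5)*10-.5
print("plate top corners",P(.072,.026,.15),P(.072,-.026,.15), "px/mm x,y,z",P(.082,0,.12)-P(.072,0,.12),P(.072,.01,.12)-P(.072,0,.12),P(.072,0,.13)-P(.072,0,.12))
# spindle top / pan height now via scene px
# spindle top observed s15 crop (252,180)
f=lambda x,o,k:o+(x+.5)/k-.5
for z in (.175,.177,.179,.181): print(z,(proj("scene",(.5957,.1532,z))-[260,180]+.5)*5.4-.5)
```

```text
plate top corners [259.3 139.4] [37.6 54.6] px/mm x,y,z [-21.5  32.2] [41.9 16.4] [ -0.3 -30.9]
0.175 [247.3 197. ]
0.177 [247.4 193.4]
0.179 [247.5 189.8]
0.181 [247.6 186.2]
```

View pics/plate15b.png

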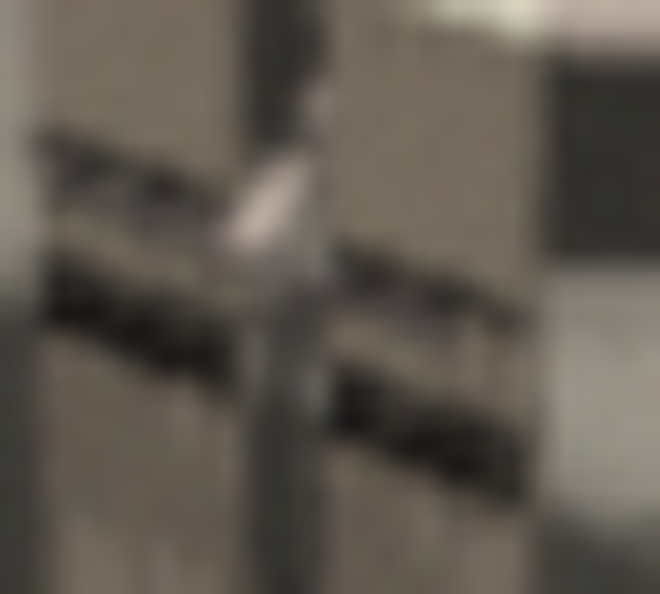

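View pics/plate0b.png

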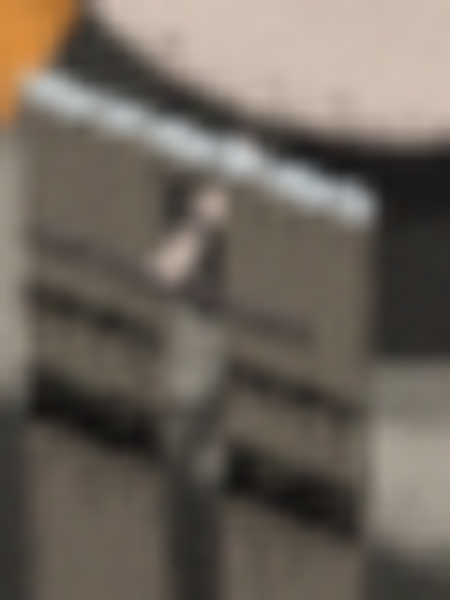

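All the height evidence puts two rings at J ≈ 0.023–0.026, above the window. Contact heights, spindle-top height and pointer reading all agree on that side. A third ring brings it to about 0.034–0.036, well inside. The red box wall is at y ≈ −0.459, so the ring at (0.467, −0.3245) is clear.

carry_out(
  steps=[
    [[31.1,21.9,0],[0,0,0],0],
    [[31.1,21.9,0],[0,0,0],0],
    [[31.1,21.9,0],[0,0,0],0],
    [[31.1,21.9,0],[0,0,0],0],
    [[31.1,21.9,0],[0,0,0],0],
    [[31.1,21.9,0],[0,0,0],0],
    [[31.1,21.9,0],[0,0,0],0],
    [[31.1,21.9,0],[0,0,0],0],
    [[31.1,21.9,0],[0,0,0],0],
    [[31.1,21.9,0],[0,0,0],0],
    [[31.1,21.9,0],[0,0,0],0],
    [[31.1,21.9,0],[0,0,0],0],
    [[31.5,21.9,0],[0,0,0],0],
    [[0,0,10],[0,0,-6.9],0],
    [[0,0,15],[0,0,-6.9],0],
    [[0,0,15],[0,0,-6.9],0],
    [[0,0,15],[0,0,-6.9],0],
    [[0,0,15],[0,0,-6.9],0],
    [[0,0,15],[0,0,-6.9],0],
    [[0,0,15],[0,0,-6.9],0],
  ],
)

```text
t: 21.03
position: [0.4663, -0.3237, 0.1271]
orientation: [-3.086, 0.58, 0.004]
contact_force: [-0.1, -0.3, 0.4]
grip_width: 1.001
```

carry_out(
  steps=[
    [[0,0,15],[0,0,-6.9],0],
    [[0,0,15],[0,0,-6.9],0],
    [[0,0,15],[0,0,-6.9],0],
    [[0,0,15],[0,0,-6.9],0],
    [[0,0,15],[0,0,-6.9],0],
    [[0,0,0],[0,0,-6.9],0],
    [[0,0,0],[0,0,0],0],
  ],
)

```text
t: 21.62
position: [0.4657, -0.3232, 0.0519]
orientation: [-3.09, -0.545, 0.006]
contact_force: [-0.6, 0.5, 0.2]
grip_width: 0.998
```

Run:
```python
from h import *
plan([(.4667,-.3245,.0035)],20)
s=manip.camera("scene")
crop(s,180,280,90,200,5.4,"s16")
plan([(.4667,-.3245,.0035)],20)
```

```text
t 21.6167 pos [ 465.7 -323.2   51.9] yaw 20.01 F [-0.61  0.48  0.17] w 87.8
turn deg [-0.24  0.16  0.01]
[ 0.4667 -0.3245  0.0035] shift [ 0.5  1.6 48.4] rows>= 2.0
t 21.6667 pos [ 466.3 -323.6   52.7] yaw 19.63 F [-0.02 -1.18 -0.5 ] w 88.1
turn deg [-0.16  0.11 -0.37]
[ 0.4667 -0.3245  0.0035] shift [ 0.1  1.  49.2] rows>= 2.0
```

View pics/s16.png

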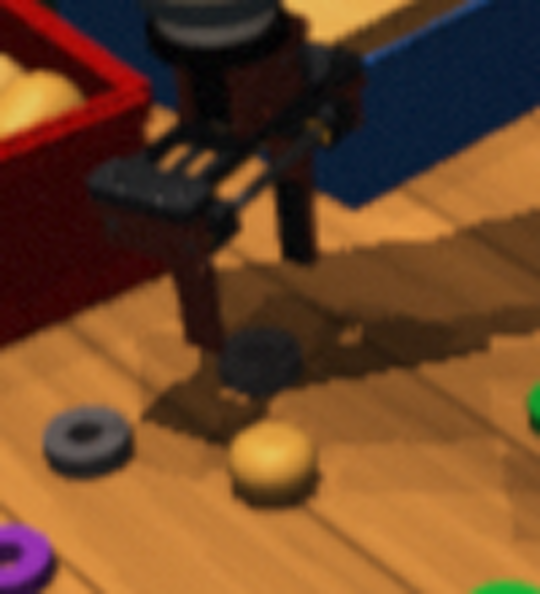

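carry_out(
  steps=[
    [[0,0.6,16],[0,0,0],0],
    [[0,0,16],[0,0,0],0],
    [[0,0,12],[0,0,0],0.2],
    [[0,0,4],[0,0,0],0.4],
    [[0,0,1],[0,0,0],0.6],
    [[0,0,0],[0,0,0],0.6],
    [[0,0,0],[0,0,0],0.6],
  ],
  squeeze=8,
)

```text
t: 22.25
position: [0.468, -0.3253, 0.0059]
orientation: [3.095, 0.538, 0.001]
contact_force: [0.1, -0.3, 0.4]
grip_width: 0.659
```

Run:
```python
from h import *
plan([(.4667,-.3245,.0035)],20)
```

```text
t 22.25 pos [ 468.  -325.3    5.9] yaw 19.72 F [ 0.14 -0.26  0.43] w 58.0
turn deg [ 0.04 -0.03 -0.28]
[ 0.4667 -0.3245  0.0035] shift [-1.  -1.2  2.4] rows>= 1.0
```

carry_out(
  steps=[
    [[0,-0.8,2],[0,0,0],0.6],
    [[0,0,0],[0,0,0],0.6],
    [[0,0,0],[0,0,0],0.6],
    [[0,0,0],[0,0,0],0.3],
    [[0,0,0],[0,0,0],0.3],
    [[0,0,0],[0,0,6.9],0.3],
    [[0,0,0],[0,0,6.9],0.3],
    [[0,0,0],[0,0,6.9],0.3],
    [[0,0,0],[0,0,6.9],0.3],
    [[0,0,0],[0,0,6.9],0.3],
    [[0,0,0],[0,0,6.9],0.3],
    [[0,0,0],[0,0,6.9],0.3],
    [[0,0,0],[0,0,6.9],0.3],
    [[0,0,0],[0,0,6.9],0.3],
    [[0,0,0],[0,0,6.9],0.3],
    [[0,0,0],[0,0,6.9],0.3],
    [[0,0,0],[0,0,6.9],0.6],
    [[0,0,0],[0,0,6.9],0.6],
    [[0,0,0],[0,0,0],0.6],
    [[0,0,0],[0,0,0],0.6],
  ],
  squeeze=15,
)

```text
t: 23.92
position: [0.4674, -0.3241, 0.0032]
orientation: [-2.577, 1.796, 0.0]
contact_force: [0.6, -0.1, -0.1]
grip_width: 0.568
```

Run:
```python
from h import *
plan([(.5957,.1532,.226)],-70)
```

```text
t 23.9167 pos [ 467.4 -324.1    3.2] yaw -69.73 F [ 0.6  -0.11 -0.15] w 50.0
turn deg [-0.    0.01  0.27]
[0.5957 0.1532 0.226 ] shift [-404.7 -283.8 -222.8] rows>= 14.0
```

carry_out(
  steps=[
    [[0,0,0],[0,0,0],0.6],
    [[0,0,-40],[0,0,0.3],0.6],
    [[0,0,-40],[0,0,0],0.6],
    [[0,0,-40],[0,0,0],0.6],
    [[-31.1,-21.8,-8],[0,0,0],0.6],
    [[-31.1,-21.8,-8],[0,0,0],0.6],
    [[-31.1,-21.8,-8],[0,0,0],0.6],
    [[-31.1,-21.8,-8],[0,0,0],0.6],
    [[-31.1,-21.8,-8],[0,0,0],0.6],
    [[-31.1,-21.8,-8],[0,0,0],0.6],
    [[-31.1,-21.8,-8],[0,0,0],0.6],
    [[-31.1,-21.8,-8],[0,0,0],0.6],
    [[-31.1,-21.8,-8],[0,0,0],0.6],
    [[-31.1,-21.8,-8],[0,0,0],0.6],
    [[-31.1,-21.8,-8],[0,0,0],0.6],
    [[-31.1,-21.8,-8],[0,0,0],0.6],
    [[-31.5,-22.2,-8],[0,0,0],0.6],
    [[0,0,10],[0,0,0],0.6],
    [[0,0,10],[0,0,0],0.6],
    [[0,0,10],[0,0,0],0.6],
  ],
)

```text
t: 25.58
position: [0.5966, 0.1523, 0.1959]
orientation: [2.571, -1.803, -0.002]
contact_force: [0.0, -0.0, -2.2]
grip_width: 0.566
```

carry_out(
  steps=[
    [[0,0,3],[0,0,0],0.6],
    [[0,0,0],[0,0,0],0.6],
    [[0,0,0],[0,0,0],0.6],
    [[0,0,0],[0,0,0],0.6],
  ],
)

```text
t: 25.92
position: [0.5978, 0.1516, 0.1946]
orientation: [-2.569, 1.809, -0.0]
contact_force: [-0.3, 0.6, -2.8]
grip_width: 0.561
```

Run:
```python
from h import *
plan([(.5957,.1532,.190)],-70)
s=manip.camera("scene")
crop(s,270,350,180,260,7,"s17")
plan([(.5957,.1532,.190)],-70)
```

```text
t 25.9167 pos [597.8 151.6 194.6] yaw -70.3 F [-0.29  0.57 -2.79] w 49.4
turn deg [-0.01 -0.   -0.3 ]
[0.5957 0.1532 0.19  ] shift [-2.2  1.4  4.6] rows>= 1.0
t 25.9667 pos [598.  151.8 194.8] yaw -70.29 F [ 0.07 -0.38 -1.78] w 49.4
turn deg [-0.04 -0.   -0.29]
[0.5957 0.1532 0.19  ] shift [-2.1  1.7  4.8] rows>= 1.0
```

View pics/s17.png

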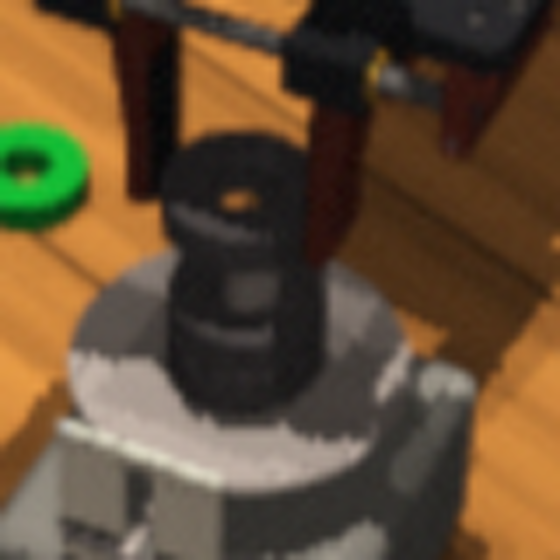

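carry_out(
  steps=[
    [[-2.1,1.5,0],[0,0,-0.3],0.6],
    [[0,0,4],[0,0,0],0.6],
    [[0,0,0],[0,0,0],0.6],
    [[0,0,0],[0,0,0],0.6],
  ],
)

```text
t: 26.3
position: [0.5953, 0.154, 0.1902]
orientation: [2.574, -1.8, -0.0]
contact_force: [0.5, 0.2, -2.5]
grip_width: 0.569
```

Run:
```python
from h import *
plan([(.5957,.1532,.190)],-70)
```

```text
t 26.3 pos [595.3 154.  190.2] yaw -69.93 F [ 0.49  0.24 -2.54] w 50.1
turn deg [0.02 0.   0.07]
[0.5957 0.1532 0.19  ] shift [ 0.9 -0.1  0.2] rows>= 1.0
```

carry_out(
  steps=[
    [[0.8,0,0],[0,0,0],0.6],
    [[0,0,2],[0,0,0],0.6],
    [[0,0,2],[0,0,0],0.6],
    [[0,0,2],[0,0,0],0.6],
    [[0,0,2],[0,0,0],0.6],
    [[0,0,2],[0,0,0],0.6],
    [[0,0,2],[0,0,0],0.6],
    [[0,0,0],[0,0,0],0.6],
  ],
)

```text
t: 26.97
position: [0.5955, 0.1532, 0.1778]
orientation: [2.574, -1.8, -0.001]
contact_force: [-0.1, 0.2, -2.3]
grip_width: 0.57
```

Run:
```python
from h import *
plan([(.5957,.1532,.190)],-70)
s=manip.camera("scene")
crop(s,270,350,190,280,6.6,"s18")
plan([(.5957,.1532,.190)],-70)
```

```text
t 26.9667 pos [595.5 153.2 177.8] yaw -69.93 F [-0.1   0.23 -2.33] w 50.2
turn deg [0.05 0.   0.07]
[0.5957 0.1532 0.19  ] shift [  0.1  -0.2 -12.2] rows>= 1.0
t 27.0167 pos [595.6 153.2 178. ] yaw -69.94 F [ 0.13  0.06 -2.31] w 49.7
turn deg [0.04 0.   0.06]
[0.5957 0.1532 0.19  ] shift [  0.   -0.1 -12. ] rows>= 1.0
```

View pics/s18.png

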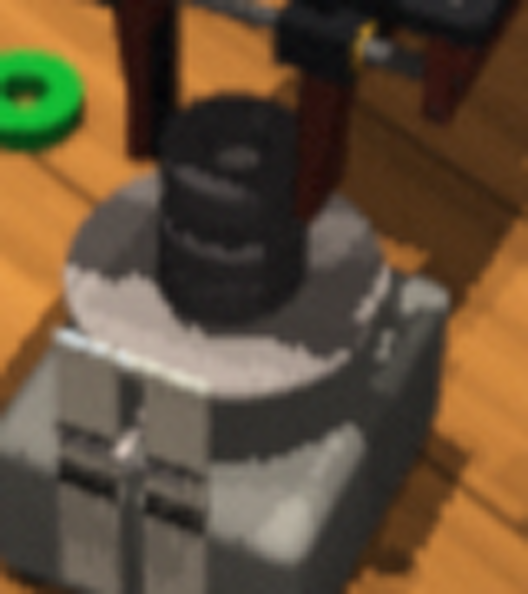

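The pin shows inside the bore and the pan is unmoved. I'll lower to just above the stack.

carry_out(
  steps=[
    [[0,0,2],[0,0,0],0.6],
    [[0,0,2],[0,0,0],0.6],
    [[0,0,2],[0,0,0],0.6],
    [[0,0,2],[0,0,0],0.6],
    [[0,0,1.5],[0,0,0],0.6],
    [[0,0,1.5],[0,0,0],0.6],
    [[0,0,1.5],[0,0,0],0.6],
    [[0,0,1.5],[0,0,0],0.6],
    [[0,0,1.5],[0,0,0],0.6],
    [[0,0,1.5],[0,0,0],0.6],
    [[0,0,0],[0,0,0],0.6],
  ],
)

```text
t: 27.93
position: [0.5958, 0.1532, 0.1611]
orientation: [2.574, -1.801, -0.0]
contact_force: [0.2, 0.2, -1.3]
grip_width: 0.566
```

Run:
```python
from h import *
plan([(.5957,.1532,.150)],-70)
s=manip.camera("scene")
crop(s,270,350,190,280,6.6,"s19")
plan([(.5957,.1532,.150)],-70)
```

```text
t 27.9333 pos [595.8 153.2 161.1] yaw -69.94 F [ 0.19  0.24 -1.25] w 49.8
turn deg [0.01 0.   0.06]
[0.5957 0.1532 0.15  ] shift [ 0.   0.1 11.1] rows>= 1.0
t 27.9833 pos [595.8 153.2 161.3] yaw -69.94 F [-0.61  0.42 -0.93] w 49.6
turn deg [0.01 0.   0.06]
[0.5957 0.1532 0.15  ] shift [ 0.   0.1 11.3] rows>= 1.0
```

View pics/s19.png

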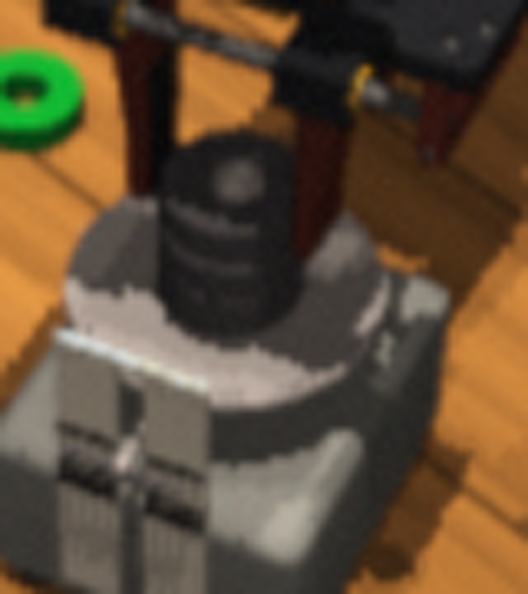

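In contact with about half the weight transferred. I'll go 4.5 mm more, then release.

carry_out(
  steps=[
    [[0,0,1.5],[0,0,0],0.6],
    [[0,0,1.5],[0,0,0],0.6],
    [[0,0,1.5],[0,0,0],0.6],
    [[0,0,0],[0,0,0],0.6],
    [[0,0,0],[0,0,0],0.6],
  ],
)

```text
t: 28.4
position: [0.5959, 0.1533, 0.1569]
orientation: [-2.574, 1.8, -0.0]
contact_force: [0.7, 0.0, -0.8]
grip_width: 0.567
```

Run:
```python
from h import *
plan([(.5957,.1532,.150)],-70)
```

```text
t 28.4 pos [595.9 153.3 156.9] yaw -69.94 F [ 0.69  0.01 -0.77] w 49.9
turn deg [-0.01  0.    0.06]
[0.5957 0.1532 0.15  ] shift [-0.   0.2  6.9] rows>= 1.0
```

carry_out(
  steps=[
    [[0,0,1],[0,0,0],0.6],
    [[0,0,0],[0,0,0],0.3],
    [[0,0,0],[0,0,0],0.3],
    [[0,0,0],[0,0,0],0.3],
    [[0,0,-10],[0,0,0],0.2],
    [[0,0,-20],[0,0,0],0.1],
    [[0,0,-35],[0,0,0],0.1],
    [[0,0,-25],[0,0,0],0],
    [[0,0,0],[0,0,0],0],
    [[0,0,0],[0,0,0],0],
    [[0,0,0],[0,0,0],0],
  ],
)

```text
t: 29.32
position: [0.5954, 0.1531, 0.2459]
orientation: [2.574, -1.8, -0.0]
contact_force: [-0.2, -0.3, -0.6]
grip_width: 1.0
```

Run:
```python
from h import *
s=manip.camera("scene")
cv2.imwrite("pics/scene20.png",s[:,:,::-1])
crop(s,260,350,180,290,5.4,"s20");crop(s,277,307,248,275,22,"plate20")
plan([(.5957,.1532,.150)],-70)
```

```text
t 29.3667 pos [595.1 153.1 245.1] yaw -69.94 F [-0.48  0.06 -0.3 ] w 88.0
turn deg [0.09 0.01 0.06]
[0.5957 0.1532 0.15  ] shift [ 0.1 -0.6 95.1] rows>= 3.0
```

View pics/s20.png

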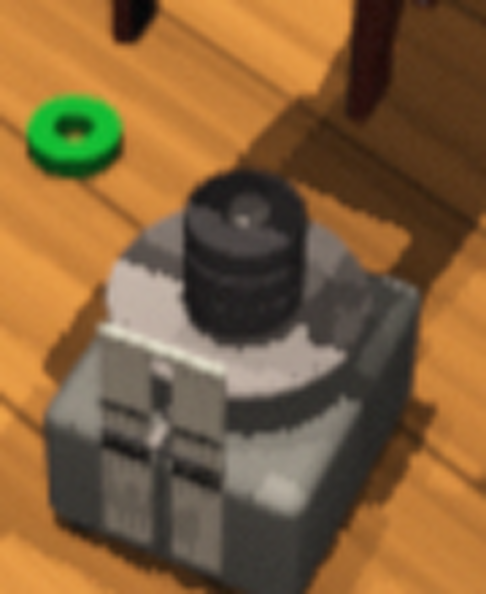

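View pics/plate20.png

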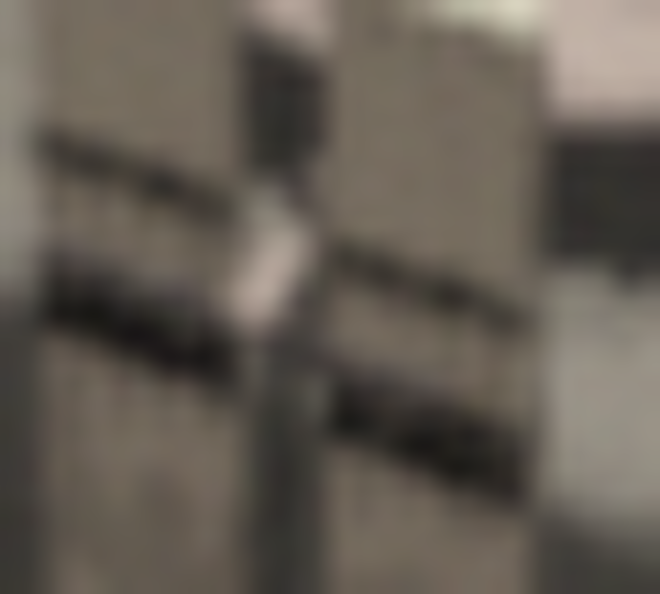

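The ring stack lies flat and the pointer is now between the lines, but my pixel reading (about 0.030) and the contact height (about 0.034) differ. I'll check against the projected pan outline and stack top.

Run:
```python
from h import *
from scipy.optimize import least_squares
c=np.array([.593,.1475])
def ov(fn,Js,name,top=None):
    im=cv2.imread(f"pics/{fn}.png"); f=7; u0,v0,u1,v1=272,195,345,275
    b=cv2.resize(im[v0:v1,u0:u1],None,fx=f,fy=f,interpolation=cv2.INTER_CUBIC)
    for J,col in zip(Js,[(0,0,255),(0,255,0),(255,0,0)]):
        th=np.linspace(0,2*np.pi,60)
        def curve(cc,r,z):
            q=np.array([proj("scene",(cc[0]+r*np.cos(t),cc[1]+r*np.sin(t),z)) for t in th])+[0.2,0.6]
            q=(q-[u0,v0]+.5)*f-.5
            cv2.polylines(b,[q.astype(np.int32)],True,col,1)
        curve(c,.055,.145-J)
        if top: curve((.5957,.1532),.025,.203-J)
        else: curve((.5957,.1532),.0085,.205-J)
    cv2.imwrite(f"pics/{name}.png",b)
ov("scene0",(.002,.006,.010),"ov0"); ov("scene20",(.028,.034,.040),"ov20",True)
```

```text
(no output)
```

View pics/ov0.png

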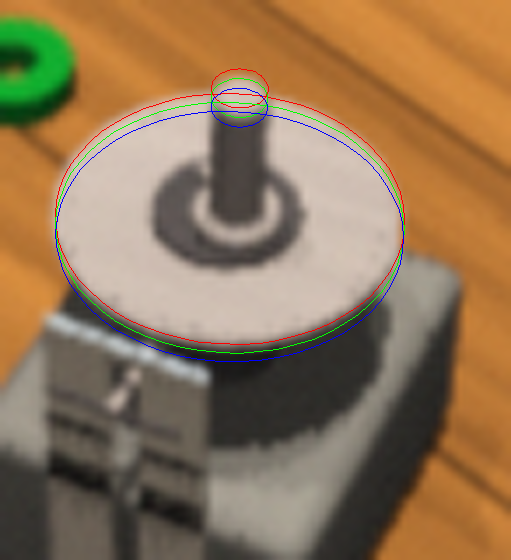

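View pics/ov20.png

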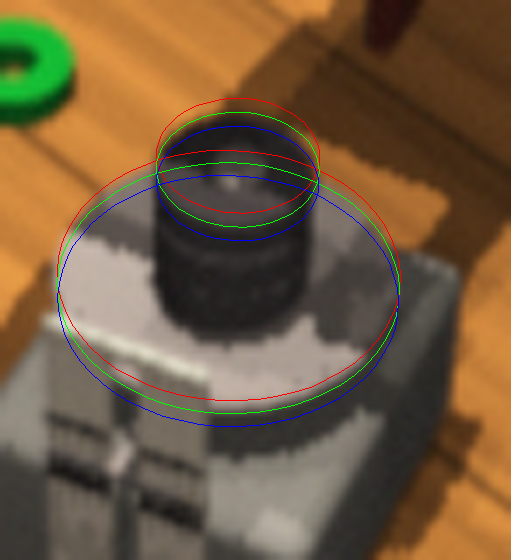

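The overlays bracket the pan at J ≈ 0.032–0.035, consistent with the 0.034 contact height and well inside 0.028–0.044. I'll move the arm aside, then take a last look at the whole scene.

carry_out(
  steps=[
    [[0,0,-15],[0,0,0],0],
    [[20,15,-20],[0,0,0],0],
    [[30,20,0],[0,0,0],0],
    [[30,20,0],[0,0,0],0],
    [[30,20,0],[0,0,0],0],
    [[30,20,0],[0,0,0],0],
    [[0,0,0],[0,0,0],0],
    [[0,0,0],[0,0,0],0],
    [[0,0,0],[0,0,0],0],
  ],
)

```text
t: 30.12
position: [0.5543, -0.0106, 0.28]
orientation: [2.573, -1.801, -0.002]
contact_force: [0.0, 0.4, -0.3]
grip_width: 1.001
```

Run:
```python
from h import *
s=manip.camera("scene");t=manip.camera("top")
cv2.imwrite("pics/scene21.png",s[:,:,::-1]);cv2.imwrite("pics/top21.png",t[:,:,::-1])
a=cv2.imread("pics/scene20.png");b=s[:,:,::-1]
print("plate diff", np.abs(a[248:275,277:300].astype(int)-b[248:275,277:300]).mean())
plan([])
```

```text
plate diff 4.3682232957595275
t 30.2167 pos [554.7  -9.8 280.3] yaw -69.87 F [ 0.57 -0.98 -0.37] w 87.8
```

View pics/scene21.png

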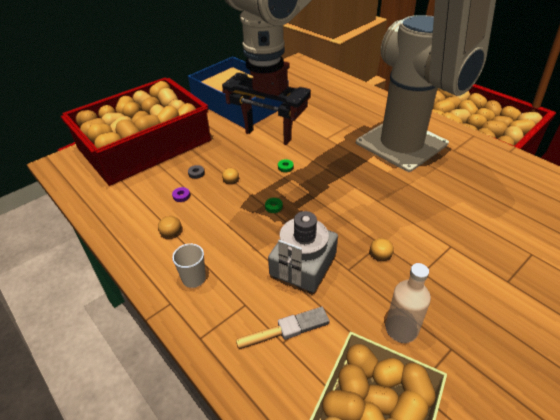

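View pics/top21.png

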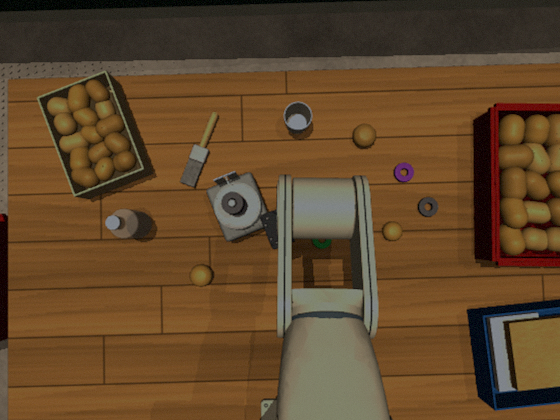

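The stack stands on the pan in both views. The spare ring is still at top (428,207), and the green and purple rings, potatoes, cup, bottle and brush are where they started. I'm handing it in.

```bash
python3 -c "
from cell import manip; print(manip.sign_off())"
```

```text
the job is handed in; nothing more can be done
None
```

I threaded three dark rings one at a time over the spindle, each lowered gently until it lay flat, and the pan now rests in the window. I handed in at 30 s of the 72 s allowed, with the gripper open and clear of everything.

**How far the pan sank:**

| State | Estimated pan position (m) |
|---|---|
| Empty | 0.006 |
| One ring | 0.0155 |
| Two rings | 0.025, short of the window |
| Three rings | 0.033–0.035, window is 0.028–0.044 |

**Forces:** at the checks after each lowering step the wrist felt about the ring's weight or less, so nothing was forced. The pan's readings never came near the overload line at 0.050.

**Last checks:** the spare ring, the green and purple look-alikes, potatoes, cup, bottle and brush showed where they started.

**What disagreed:** reading the pointer tip in the low-resolution picture gave a lower value, about 0.028 to 0.033, so its bottom end sits on the window's edge. The contact heights and the projected pan and stack outlines gave 0.031 to 0.036. I trusted those because the pointer is only a few pixels across and sticks out in front of the plate. The lower thin line (0.044) could not be seen apart from the overload line in the picture.

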